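Charge a glaze mill jar and clamp its lid shut

ROBOT

A 6-joint arm with a two-finger parallel gripper is mounted at the origin on the work surface. World frame = base frame: x ahead of the robot, y to its left, z up, the work surface at z = 0. Lengths are in m, angles in rad, forces in N, time in s.
With the tool pointing down it reaches from about 0.425 to 0.95 m from the base axis. Payload 3.5 kg.
Tool frame: the origin (TCP) lies at the very end of the fingers, on their centre line; the grasp point (between the pads) lies 19 mm behind it (grip_depth is the distance from the TCP to the grasp point, in m); x points along the fingers, z is the direction in which the jaws open and shut, and the axes are right-handed (so a half turn about x gives the same grasp; the last joint's range is limited). The gripper opens to 85 mm and grips with 20 to 120 N. Pads are 22 mm wide; open, the fingers measure 114 mm over their backs; the gripper's body (76 mm by 85 mm) begins 54 mm behind the grasp point. The pads swing forward as they close: fully open they stand 13 mm farther back than shut.
Start: joints at [1.156, 0.286, 1.577, -0, 1.279, -0.15], TCP at [0.177, 0.651, 0.231] pointing down, gripper open.
Joint ranges: [-2.77, 2.77], [-0.9, 2.22], [0.21, 2.48], [-1.53, 4.67], [0.24, 2.81], [-2.84, 2.84]. Speed limits (rad/s): [2.79, 2.79, 3.14, 3.14, 3.14, 3.14].

INTERFACE

Orientations are given as a unit quaternion [x, y, z, w].
In Python, from plant import get_state, read_camera, calibration, sign_off, recognise, grip_depth gives the robot as it stands. The module is installed in compiled form; this text tells all that it offers.
- The arm moves only by the tool servo_tool, never from a script. Its argument "deltas" is a list that holds one entry, the list of rows, each a list of 4 numbers: the shift along the world's x, y, z scaled (see below), then the turn about the world's z scaled (see below). In form: [[[tx, ty, tz, spin], ...]]. A call has exactly 5 rows; each row is the pose to reach, as a shift and turn from the pose commanded when the call began; what a row does not reach only later rows make up. The controller multiplies each number of a shift by 10 cm and each number of a turn by 90 degrees. A row lasts 1/10 s, in which the tool goes at most 50 mm and 8.59 degrees, less where a joint would pass 70% of its speed; a pose out of reach is approached as far as the arm can. A call with a number of a shift or a turn outside -1 to 1 is refused whole. A call with a gripper value outside its range is refused whole. "claw" is the gripper's target within -1 to 1 (fully open at 1, half-way at 0, shut at -1), set as the call begins (left out, the last holds). The fingers move at their own pace and stop on an object; "force" is the grip in N (left out, the last holds). Time passes only in rows, so rows that repeat a pose let the fingers close, or fill a call up. It gives the time, the measured TCP pose, the force and the opening at its end, in the units of the state.
- get_state(): the state, without advancing time (a new reading comes with each control period).
- read_camera(name): name is "scene" or "top" or "wrist"; returns the picture (420x560x3 uint8, blue, green, red); there is no depth.
- calibration(name): a dict with "intrinsics" (3x3 intrinsics, pixels), "dist" ([k1, k2, p1, p2, k3] as OpenCV has them; the pictures are not rectified), "R" (3x3) and "t" (3): a world point X has camera coordinates R X + t; the wrist camera has in their place "T_tool_cam" (4x4, takes a point from camera to tool coordinates, whose origin is the TCP and whose axes are the tool frame's). Camera axes: x right, y down, z forward; pixel columns grow to the right and rows downward; lengths in m; the calibration is good to about 2 mm. A picture is of the moment at which its call begins: read the wrist's pose just before it. calibration takes no time and is no camera call.
- sign_off(): hands the job in, once; it reports no verdict.
Trained networks look in the newest picture that a camera, given by its name, has taken for a name from the list of things; names that differ only in an ending like _2 or _b are one class to them, and where a whole thing is asked for, a point or a joint stands for the part that bears it (a point fixed in the world has none). Each returns a list of dicts, best first, with "p" (0 to 1); they miss things now and then, are a little off and sometimes report something else, mostly with a low value. They report only what shows in the picture. A call takes as long as a camera call. They do not tell look-alikes from the thing itself.
- recognise(camera, query): "at" ([x, y, z] in m, in world coordinates, good to about 4 mm: the middle of the surface that is visible of it).
The state is a dict: "time": time; "qpos": joint angles; "dq": joint speeds; "joint_efforts": joint torques, N m; "eef_pos": TCP position; "tcp_rot": TCP orientation; "contact_force": force on the tool from outside, world axes, zero at the start; "wrist_torque": the same for the moment, N m; "opening": opening from 0.0 (shut) to 1.0 (fully open).
Only numpy, scipy, OpenCV 4.12 (cv2) and the standard library are available. Lean on these libraries where they do the work, as an engineer would, in place of code of your own. Each camera call takes 0.05 s, during which the arm holds its last target. There are 200 camera calls.

TASK

Get the glaze mill ready to run: put all the white hexagonal grinding blocks that are on the bench into the steel mill jar, set the lid squarely on the jar, and swing the clamp arm right over it. Then use the upright lever to screw the clamp axle clockwise until it is snug, and only then fold the lever fully down flat. Leave the small pot, the mug and the bowl where they stand.

Things in the scene. Friction and masses are not known exactly. Their poses are not given: they have to be found in the camera images.
- mill: steel mill jar standing open on a dark steel base plate bolted to the bench (plate 230 x 300 mm, 10 mm thick). Origin on the jar's axis at the bench top, z up. Round jar: outside diameter 200 mm, inside 190 mm, inner floor at z = 16 mm, rim at z = 101 mm. The clamp's post (24 mm thick) stands 150 mm from the jar's axis along the mill's +y
- jar_floor (a point): centre of the jar's inner floor, 16 mm above the bench
- jar_mouth (a point): centre of the jar's mouth at rim height, 101 mm above the bench
- block1: white porcelain grinding block, a hexagonal prism 60 mm tall and 48 mm across its flats (55 mm across corners), 0.28 kg, usually standing on end on the table; may be absent (None). Origin at its middle (30 mm above the table when standing); z along its length; two parallel flats face along its x axis, others at 60 and 120 degrees from x
- block2: white porcelain grinding block, a hexagonal prism 60 mm tall and 48 mm across its flats (55 mm across corners), 0.28 kg, usually standing on end on the table; may be absent (None). Origin at its middle (30 mm above the table when standing); z along its length; two parallel flats face along its x axis, others at 60 and 120 degrees from x
- block3: white porcelain grinding block, a hexagonal prism 60 mm tall and 48 mm across its flats (55 mm across corners), 0.28 kg, usually standing on end on the table; may be absent (None). Origin at its middle (30 mm above the table when standing); z along its length; two parallel flats face along its x axis, others at 60 and 120 degrees from x
- block4: white porcelain grinding block, a hexagonal prism 60 mm tall and 48 mm across its flats (55 mm across corners), 0.28 kg, usually standing on end on the table; may be absent (None). Origin at its middle (30 mm above the table when standing); z along its length; two parallel flats face along its x axis, others at 60 and 120 degrees from x
- lid: round steel lid, 0.6 kg: underneath a black rubber plug (diameter 178 mm, 12 mm deep), above it a plate (diameter 212, 10 thick), on top a central boss (diameter 40, 32 high) to grip it by and for the clamp to press on. Origin at the centre of the plug's underside, z up: plate 12 to 22 mm, boss 22 to 54 mm above it. Seated, the origin is 89 mm above the bench (plug in mouth, 6 mm clearance)
- clamp_arm (a joint): swing of the clamp arm about its vertical post, rad: 0 = right over the jar's axis (a stop), grows anticlockwise seen from above as it is swung away, up to 2.0. Stiff: about 0.8 N m, stays where it is left
- clamp_pivot (a point): on the post's axis at the mid-height of the clamp arm, 175 mm above the bench. The arm is a grey bar 24 mm wide and 20 mm high (165 to 185 mm above the bench), 150 mm from post axis to axle axis, running along this frame's -y
- clamp_push (a point): point on the clamp bar's middle line, 65 mm from the post axis, 175 mm above the bench; same axes as clamp_pivot: pushing the bar's +x face towards -x swings it over the jar
- axle (a joint): turn of the clamp axle, rad: 0 = fully out, grows clockwise seen from above, sinking 1.27 mm per rad; snug at the hard stop at 7.0, when its foot presses on the lid's boss (only there if the arm is over the seated lid). Friction 0.12 N m, stays where it is left
- axle_pin (a point): the lever's pin on the axle's vertical axis, in the round axle head (28 mm in diameter, top 5 mm above the pin); 212.5 mm above the bench when fully out, 203.6 mm when snug. Axes turn with the axle: x is the direction to which the lever folds down, y lies along the pin
- axle_foot (a point): centre of the underside of the axle's black round foot (32 mm in diameter), 61 mm below the pin; clears the seated lid's boss by 4 mm or more before screwing
- lever (a joint): fold of the lever about its pin, rad: 0 = upright in line with the axle (for turning), 1.57 = folded down flat, pointing along axle_pin's x. Friction 0.15 N m, stays where it is left
- lever_grip (a point): point on the aluminium lever, 50 mm from the pin along it. The lever is a flat paddle reaching 75 mm from the pin, 26 mm wide along its x and 12 mm thick along its y (pinch it across y); z points along it to its tip
- pot: bystander: small closed terracotta-coloured jar with black cap, 60 mm in diameter, 85 mm high, origin under its centre
- mug: bystander: terracotta mug, 80 mm in diameter, 85 mm high, origin under its centre
- bowl: bystander: terracotta bowl, 120 mm in diameter, 55 mm high, origin under its centre
There are look-alikes about, which are no part of the job. Leave any blue or purple look-alike of the block3 alone. What is shaped like the lid but orange is not meant.

How it is judged:
On the way, in this order (a step that is already met when the one before it is completed fails the run):
1. every grinding block lies inside the jar, released (horizontal distance between each of block1, block2, block3, block4 and jar_floor below 0.09 m and height (world z) of each of block1, block2, block3, block4 below 0.075 m and contact force between each of block1, block2, block3, block4 and the fingers below 0.1 N), for 0.2 s.
2. the lid is seated squarely on the jar and released, blocks inside (horizontal distance between each of block1, block2, block3, block4 and jar_floor below 0.09 m and height (world z) of each of block1, block2, block3, block4 below 0.075 m and horizontal distance between lid and jar_mouth below 0.011 m and z of lid in the frame of mill below 0.0925 m and angle between lid's own z axis and vertical below 0.04 rad and contact force between lid and the fingers below 0.1 N), for 0.2 s.
3. the clamp arm is over the lid (horizontal distance between lid and jar_mouth below 0.011 m and z of lid in the frame of mill below 0.0925 m and angle between lid's own z axis and vertical below 0.04 rad and value of joint clamp_arm below 0.09 rad), for 0.2 s.
4. the axle is screwed in snug (all of step 3 and value of joint axle above 6.7 rad), for 0.2 s.
5. the lever is folded down (all of step 4 and value of joint lever above 1.4 rad), for 0.2 s.
At the end, for the whole second after the job is handed in: all blocks present are inside the jar (centre within 90 mm of its axis and less than 75 mm above the bench); the lid is seated (within 11 mm of the jar's axis, origin under 92.5 mm above the bench, tilt under 0.04 rad); clamp_arm under 0.09 rad; axle above 6.7 rad; lever above 1.4 rad; lid at rest (all of step 5 and horizontal distance between each of block1, block2, block3, block4 and jar_floor below 0.09 m and height (world z) of each of block1, block2, block3, block4 below 0.075 m and linear speed of lid below 0.02 m/s); the robot touches nothing.
It fails at once if the pot is pushed more than 6 cm from its place (distance of pot from where it was at the start of the episode above 0.06 m).
It fails at once if the mug is pushed more than 6 cm from its place (distance of mug from where it was at the start of the episode above 0.06 m).
It fails at once if the bowl is pushed more than 6 cm from its place (distance of bowl from where it was at the start of the episode above 0.06 m).
Of block1, block2, block3, block4 only 2 to 4 are there at a start; the rules pass over those that are not, and their reading is None.
At some moment in a run one of block1, block2, block3, block4, lid may be knocked a few centimetres aside while the robot is not near it.
It also fails if it takes over 210 s, if anything falls off the work surface, if the arm or the gripper's body presses on something with over 40 N, if the wrist force passes 120 N, or if a joint passes its speed limit or range.

## Working session

There is one attempt and no reset: what is moved stays moved. The work goes in short steps, Python scripts to look and compute and a tool call to move; the robot and the scene stay as the last step left them, time stands still between calls to the robot, and variables do not carry over. Pictures are saved under pics/ and viewed, about 12 in all and at most 16, crops included, and the job is handed in when it is done.

Besides the shell and the picture viewer there is one more tool, called after "Request:" in YAML: its name, and indented under it one key for each argument. servo_tool: Moves the arm, as the interface text tells. Its arguments: {"type":"object","properties":{"deltas":{"type":"array"},"claw":{"type":"number"},"force":{"type":"number"}},"required":["deltas"]}

```bash
mkdir -p pics; cat > h.py <<'E'
from plant import *
import numpy as np, cv2
def snap(n,f):
    im=read_camera(n); cv2.imwrite('pics/'+f,im); return im
def rec(c,q,k=4):
    for d in recognise(c,q)[:k]: print(c,q,np.round(d['at'],3),round(d['p'],2), px(c,d['at']) if c!='wrist' else '')
def px(c,X):
    k=calibration(c); r=cv2.Rodrigues(np.array(k['R'],float))[0]
    return np.round(cv2.projectPoints(np.array([X],float),r,np.array(k['t'],float),np.array(k['intrinsics'],float),np.array(k['dist'],float))[0].ravel())
def ray(c,uv,z):
    "world point at height z seen at pixel uv"
    k=calibration(c); p=cv2.undistortPoints(np.array([[uv]],float),np.array(k['intrinsics'],float),np.array(k['dist'],float)).ravel()
    if c=='wrist':
        from scipy.spatial.transform import Rotation as R
        s=get_state(); T=np.eye(4); T[:3,:3]=R.from_quat(s['tcp_rot']).as_matrix(); T[:3,3]=s['eef_pos']; T=T@np.array(k['T_tool_cam'])
        o=T[:3,3]; d=T[:3,:3]@np.array([*p,1])
    else:
        Rm=np.array(k['R']); o=-Rm.T@np.array(k['t']); d=Rm.T@np.array([*p,1])
    return o+d*(z-o[2])/d[2]
E
python3 - <<'E'
from h import *
a=snap('scene','s0.png'); b=snap('top','t0.png')
for q in ['block1','lid','mill','clamp_arm','lever','pot','mug','bowl']:
    for c in ['top','scene']: rec(c,q,7)
s=get_state(); print(s['eef_pos'],s['tcp_rot'],s['contact_force'],grip_depth)
E
```

```text
top block1 [0.443 0.329 0.061] 0.79 [188. 222.]
top block1 [0.357 0.243 0.062] 0.68 [212. 247.]
top block1 [0.448 0.224 0.062] 0.66 [218. 221.]
top block1 [0.498 0.426 0.059] 0.65 [161. 206.]
top block1 [0.573 0.11  0.014] 0.6 [253. 188.]
top block1 [0.367 0.083 0.058] 0.52 [259. 245.]
scene block1 [0.519 0.428 0.053] 0.95 [426. 273.]
scene block1 [0.469 0.235 0.055] 0.9 [366. 241.]
scene block1 [0.386 0.09  0.052] 0.7 [328. 210.]
scene block1 [0.699 0.172 0.188] 0.27 [323. 266.]
top lid [ 0.516 -0.336  0.021] 0.91 [378. 205.]
top lid [ 0.265 -0.431  0.022] 0.57 [406. 276.]
scene lid [ 0.532 -0.325  0.024] 0.84 [189. 213.]
scene lid [ 0.28  -0.421  0.023] 0.83 [199. 157.]
scene lid [0.598 0.101 0.017] 0.66 [308. 269.]
top mill [0.574 0.11  0.012] 0.59 [253. 188.]
scene mill [0.602 0.104 0.022] 0.61 [309. 269.]
top clamp_arm [0.678 0.183 0.184] 0.83 [229. 146.]
scene clamp_arm [0.694 0.171 0.186] 0.86 [323. 265.]
scene clamp_arm [0.745 0.161 0.22 ] 0.61 [313. 271.]
scene lever [0.746 0.156 0.254] 0.59 [312. 263.]
scene lever [0.468 0.231 0.054] 0.59 [365. 241.]
top pot [0.556 0.308 0.083] 0.83 [195. 189.]
scene pot [0.584 0.311 0.067] 0.83 [381. 276.]
top mug [ 0.708 -0.199  0.031] 0.59 [339. 152.]
scene mug [ 0.705 -0.198  0.052] 0.96 [198. 259.]
scene mug [0.749 0.163 0.222] 0.63 [314. 272.]
scene mug [0.647 0.429 0.024] 0.26 [415. 315.]
top bowl [0.672 0.433 0.022] 0.84 [164. 160.]
top bowl [0.574 0.106 0.017] 0.39 [254. 188.]
scene bowl [0.648 0.428 0.025] 0.94 [415. 315.]
[0.17659731 0.65147792 0.23132031] [-0.4296245   0.56161923  0.42964101  0.5616184 ] [0.28520064 0.08717384 0.06560498] 0.0187
```

View pics/s0.png

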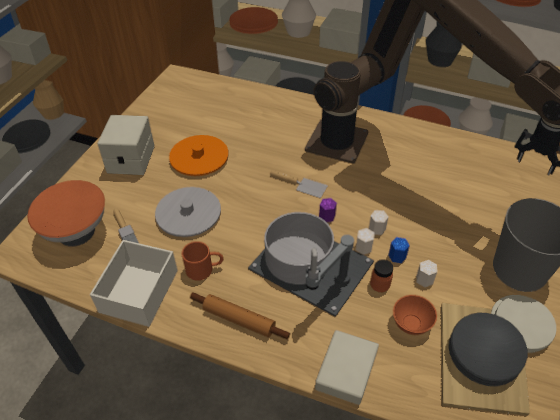

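View pics/t0.png

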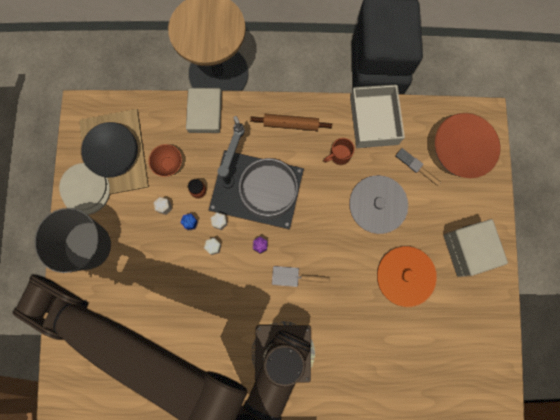

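```bash
python3 - <<'E'
from h import *
a=cv2.imread('pics/s0.png')[180:330,240:450]; b=cv2.imread('pics/t0.png')[110:260,145:345]
r=lambda i:cv2.resize(i,(560,300+0),interpolation=cv2.INTER_CUBIC)
cv2.imwrite('pics/c1.png',np.vstack([cv2.resize(a,None,fx=2,fy=2,interpolation=2),cv2.copyMakeBorder(cv2.resize(b,None,fx=2,fy=2,interpolation=2),0,0,0,20,0)]))
from scipy.spatial.transform import Rotation as R
s=get_state(); print(np.round(R.from_quat(s['tcp_rot']).as_matrix(),3))
k=calibration('wrist'); print(np.round(k['T_tool_cam'],3), np.round(k['intrinsics'],0))
for uv,z in [((162,204),.06),((218,221),.06),((212,245),.06),((268,186),.101),((379,203),.054),((379,205),.022)]: print(uv,np.round(ray('top',uv,z),3))
for uv in [(231,152),(301,166),(288,227),(212,211)]: print(np.round(ray('top',uv,.01),3))
E
```

```text
[[-0.    -0.965  0.262]
 [ 0.     0.262  0.965]
 [-1.     0.     0.   ]]
[[-0.    -0.283  0.959 -0.143]
 [ 0.001 -0.959 -0.283  0.072]
 [ 1.     0.     0.    -0.   ]
 [ 0.     0.     0.     1.   ]] [[316.   0. 283.]
 [  0. 316. 210.]
 [  0.   0.   1.]]
(162, 204) [0.504 0.423 0.06 ]
(218, 221) [0.447 0.226 0.06 ]
(212, 245) [0.364 0.244 0.06 ]
(268, 186) [0.564 0.055 0.101]
(379, 203) [ 0.519 -0.334  0.054]
(379, 205) [ 0.517 -0.34   0.022]
[0.707 0.193 0.01 ]
[ 0.659 -0.061  0.01 ]
[ 0.436 -0.016  0.01 ]
[0.49  0.254 0.01 ]
```

View pics/c1.png

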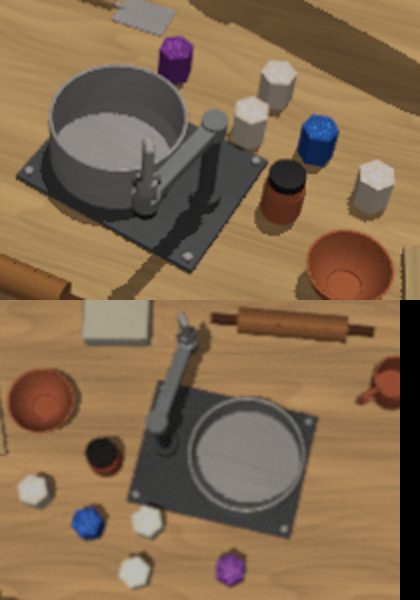

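Candidates (top image): white blocks at (162,205), (218,221) and (212,246). Blue at (188,222) and purple at (260,245) are look-alikes. The grey lid is at (378,205), and the orange one at (406,276) is excluded. The crop confirms three white blocks. I'm going over the first one now.

Request:
servo_tool:
  deltas:
    - [[0.2,-0.14,-0.02,0],[0.4,-0.28,-0.04,0],[0.6,-0.42,-0.06,0],[0.8,-0.56,-0.08,0],[1,-0.7,-0.1,0]]
  claw: 1
  force: 40

```text
time: 1.4
eef_pos: [0.2773, 0.5809, 0.2213]
tcp_rot: [-0.43, 0.562, 0.43, 0.562]
contact_force: [0.9, -0.2, 0.3]
opening: 0.999
```

Request:
servo_tool:
  deltas:
    - [[0.2,-0.14,-0.02,0],[0.4,-0.28,-0.04,0],[0.6,-0.42,-0.06,0],[0.8,-0.56,-0.08,0],[1,-0.7,-0.1,0]]

```text
time: 1.9
eef_pos: [0.3774, 0.5109, 0.2114]
tcp_rot: [-0.43, 0.562, 0.43, 0.562]
contact_force: [-0.3, 0.1, 0.3]
opening: 0.998
```

Request:
servo_tool:
  deltas:
    - [[0.2,-0.14,-0.02,0],[0.4,-0.28,-0.04,0],[0.6,-0.42,-0.06,0],[0.8,-0.56,-0.08,0],[1,-0.7,-0.1,0]]

```text
time: 2.4
eef_pos: [0.4774, 0.4409, 0.2014]
tcp_rot: [-0.43, 0.562, 0.43, 0.562]
contact_force: [0.3, -0.3, -0.4]
opening: 1.0
```

Request:
servo_tool:
  deltas:
    - [[0.2,-0.14,0,0],[0.27,-0.18,0,0],[0.27,-0.18,0,0],[0.27,-0.18,0,0],[0.27,-0.18,0,0]]

```text
time: 2.9
eef_pos: [0.5027, 0.4242, 0.2014]
tcp_rot: [-0.43, 0.561, 0.43, 0.561]
contact_force: [0.6, 0.6, -0.5]
opening: 1.003
```

```bash
cat >> h.py <<'E'
def hexes(name,z=.06):
    """white hex tops in the wrist picture: world centre, flat directions mod 60 deg"""
    im=snap('wrist',name); hsv=cv2.cvtColor(im,cv2.COLOR_BGR2HSV)
    m=((hsv[...,1]<60)&(hsv[...,2]>165)).astype(np.uint8)
    m=cv2.morphologyEx(m,cv2.MORPH_OPEN,np.ones((5,5)))
    for c in cv2.findContours(m,0,2)[0]:
        if cv2.contourArea(c)<300: continue
        c=cv2.convexHull(c)
        P=np.array([ray('wrist',p[0],z)[:2] for p in c]); 
        mu=cv2.moments((P*1000).astype(np.float32)); ce=np.array([mu['m10'],mu['m01']])/mu['m00']/1000
        w=[]
        A=np.arange(0,180,2)
        for a in A: q=P@[np.cos(np.radians(a)),np.sin(np.radians(a))]; w.append(np.ptp(q)*1000)
        f=np.array([w[i]+w[(i+30)%90]+w[(i+60)%90] for i in range(30)]); 
        print('c',np.round(ce,3),'px',c.mean(0)[0].astype(int),'flat dir',A[f.argmin()],'mean w',round(f.min()/3,1),'max',round(max(w),1),'area',mu['m00'])
    return im
E
python3 - <<'E'
from h import *
s=get_state(); print(np.round(s['eef_pos'],4),s['opening'])
hexes('w1.png'); rec('wrist','block1')
E
```

```text
[0.5027 0.4242 0.2014] 1.0027706185737046
c [0.575 0.085] px [ 13 335] flat dir 58 mean w 61.7 max 84.8 area 1933.6437290767208
c [0.45  0.229] px [ 69 197] flat dir 42 mean w 48.1 max 54.6 area 1937.6356885756832
c [0.499 0.43 ] px [284 195] flat dir 44 mean w 52.0 max 61.2 area 2259.8134587346576
c [0.532 0.618] px [489 170] flat dir 16 mean w 51.9 max 75.6 area 1126.130266061984
c [0.554 0.659] px [521 176] flat dir 30 mean w 92.1 max 116.9 area 5437.534523937851
c [0.361 0.248] px [ 48 101] flat dir 16 mean w 47.8 max 54.3 area 1947.9689901857637
wrist block1 [0.446 0.342 0.064] 0.9 
wrist block1 [0.365 0.26  0.062] 0.83 
wrist block1 [0.453 0.238 0.061] 0.79 
wrist block1 [0.501 0.431 0.064] 0.71
```

View pics/w1.png

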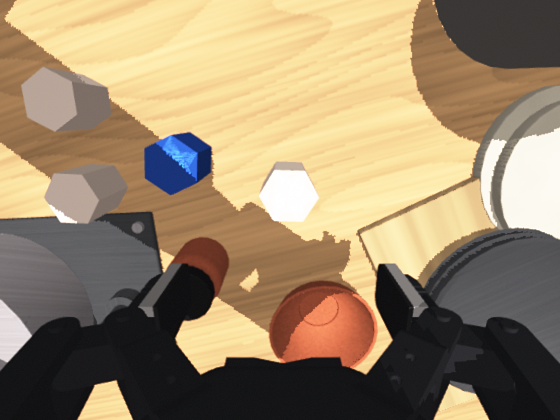

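```bash
python3 - <<'E'
from h import *
im=cv2.imread('pics/w1.png'); c=im[155:230,250:330]
print(im[167,290],im[190,290]); g=c.min(2); m=np.argwhere(g>225); print(m.min(0)+[155,250],m.max(0)+[155,250])
ct=max(cv2.findContours((g>225).astype(np.uint8),0,2)[0],key=cv2.contourArea)
P=np.array([ray('wrist',p[0]+[250,155],.06)[:2] for p in ct]); mu=cv2.moments((P*1000).astype(np.float32)); print(mu['m10']/mu['m00'],mu['m01']/mu['m00'],mu['m00'])
for a in range(0,180,10): print(a,round(np.ptp(P@[np.cos(np.radians(a)),np.sin(np.radians(a))])*1000,1),end=' ')
E
```

```text
[160 175 193] [255 255 255]
[170 259] [221 318]
501.9912206611211 429.6735376373169 1935.852444275748
0 53.7 10 55.0 20 54.7 30 52.8 40 49.6 50 50.3 60 53.2 70 54.5 80 54.3 90 52.5 100 49.1 110 49.9 120 52.4 130 54.0 140 53.9 150 52.1 160 48.8 170 50.6
```

Request:
servo_tool:
  deltas:
    - [[0,0.05,-0.1,0.08],[0,0.055,-0.2,0.16],[0,0.055,-0.4,0.24],[0,0.055,-0.6,0.322],[0,0.055,-0.8,0.322]]

```text
time: 3.5
eef_pos: [0.503, 0.4296, 0.1209]
tcp_rot: [0.557, -0.435, -0.557, -0.436]
contact_force: [-0.0, -1.0, -0.5]
opening: 0.998
```

Request:
servo_tool:
  deltas:
    - [[0,0,-0.25,0],[0,0,-0.5,0],[0,0,-0.75,0],[0,0,-0.97,0],[0,0,-0.97,0]]

```text
time: 4.0
eef_pos: [0.5005, 0.4278, 0.0203]
tcp_rot: [-0.556, 0.439, 0.558, 0.433]
contact_force: [-0.2, -0.3, 0.5]
opening: 1.002
```

Request:
servo_tool:
  deltas:
    - [[0,0,0,0],[0,0,0,0],[0,0,0,0],[0,0,0,0],[0,0,0,0]]
  claw: -1

```text
time: 4.5
eef_pos: [0.5049, 0.43, 0.0267]
tcp_rot: [0.557, -0.435, -0.556, -0.438]
contact_force: [-0.4, 0.4, 6.0]
opening: 0.558
```

Request:
servo_tool:
  deltas:
    - [[0,0,0,0],[0,0,0.1,0],[0,0,0.3,0],[0,0,0.5,0],[0,0,0.8,0]]

```text
time: 5.0
eef_pos: [0.5015, 0.4274, 0.102]
tcp_rot: [-0.556, 0.439, 0.557, 0.434]
contact_force: [-0.5, 0.1, -1.3]
opening: 0.556
```

Request:
servo_tool:
  deltas:
    - [[0,0,0.3,0],[0,-0.1,0.6,0],[-0.1,-0.3,0.96,0],[-0.2,-0.5,0.96,0],[-0.2,-0.8,0.96,0]]

```text
time: 5.5
eef_pos: [0.4825, 0.349, 0.2015]
tcp_rot: [0.557, -0.435, -0.557, -0.436]
contact_force: [0.2, -0.2, -3.5]
opening: 0.556
```

Request:
servo_tool:
  deltas:
    - [[0,-0.25,0,0],[-0.1,-0.5,0,0],[-0.15,-0.75,0,0],[-0.2,-1,0,0],[-0.2,-1,0,0]]

```text
time: 6.0
eef_pos: [0.4621, 0.2465, 0.1992]
tcp_rot: [-0.556, 0.438, 0.556, 0.436]
contact_force: [0.1, -0.8, -2.8]
opening: 0.555
```

Request:
servo_tool:
  deltas:
    - [[0,-0.25,0,0],[0,-0.5,0,0],[0.05,-0.75,0,0],[0.1,-1,0,0],[0.1,-1,0,0]]

```text
time: 6.5
eef_pos: [0.4738, 0.1472, 0.1999]
tcp_rot: [-0.556, 0.437, 0.556, 0.437]
contact_force: [-0.3, -0.4, -3.0]
opening: 0.556
```

Request:
servo_tool:
  deltas:
    - [[0.2,-0.2,0,0],[0.4,-0.5,0,0],[0.6,-0.9,0,0],[0.92,-0.95,0,0],[0.92,-0.95,0,0]]

```text
time: 7.0
eef_pos: [0.5683, 0.053, 0.1999]
tcp_rot: [0.556, -0.437, -0.556, -0.437]
contact_force: [0.1, 0.1, -2.5]
opening: 0.557
```

```bash
python3 - <<'E'
from h import *
s=get_state(); print(np.round(s['eef_pos'],4),s['opening'])
snap('wrist','w2.png')
E
```

```text
[0.5683 0.053  0.1999] 0.5568519912998862
```

View pics/w2.png

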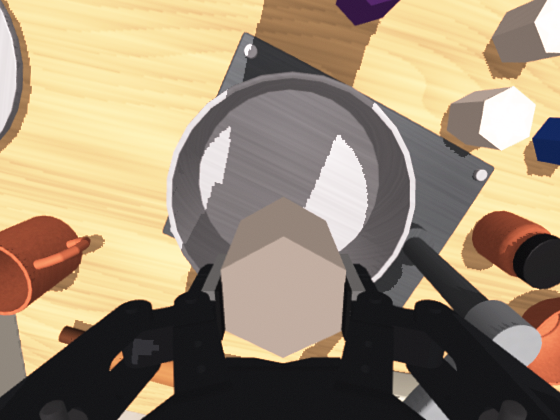

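```bash
python3 - <<'E'
from h import *
P=np.array([ray('wrist',p,.101)[:2] for p in [(167,190),(416,190),(292,72),(205,107),(378,104),(410,150),(180,142)]])
A=np.c_[2*P,np.ones(len(P))]; s=np.linalg.lstsq(A,(P**2).sum(1),rcond=None)[0]; print(s[:2],np.sqrt(s[2]+s[0]**2+s[1]**2)); print(np.round(np.linalg.norm(P-s[:2],axis=1),4))
# bolts -> mill yaw
for uv in [(250,50),(482,175)]: print(ray('wrist',uv,.011))
print(ray('wrist',(498,330),.185))
from scipy.optimize import least_squares
print(least_squares(lambda c:np.linalg.norm(P-c,axis=1)-.1,[.56,.06]).x)
E
```

```text
[0.55977402 0.0602705 ] 0.09911278675516011
[0.0995 0.0985 0.099  0.0991 0.0993 0.0997 0.0987]
[ 0.44195617 -0.00881955  0.011     ]
[0.50074098 0.26069122 0.011     ]
[0.5840479  0.19374966 0.185     ]
[0.56099407 0.06055081]
```

Request:
servo_tool:
  deltas:
    - [[0.2,0.1,0,0],[0.39,0.16,-0.1,0],[0.39,0.16,-0.4,0],[0.39,0.16,-0.6,0],[0.39,0.16,-0.8,0]]

```text
time: 7.55
eef_pos: [0.6031, 0.0718, 0.1187]
tcp_rot: [-0.556, 0.436, 0.558, 0.435]
contact_force: [-0.2, -0.5, -3.3]
opening: 0.553
```

Request:
servo_tool:
  deltas:
    - [[0,0,-0.2,0],[0,0,-0.4,0],[0,0,-0.6,0],[0,0,-0.76,0],[0,0,-0.76,0]]

```text
time: 8.05
eef_pos: [0.6036, 0.0711, 0.0433]
tcp_rot: [-0.556, 0.436, 0.557, 0.436]
contact_force: [-0.2, 0.4, -3.2]
opening: 0.556
```

Request:
servo_tool:
  deltas:
    - [[0,0,0,0],[0,0,0,0],[0,0,0,0],[0,0,0.1,0],[0,0,0.4,0]]
  claw: 1

```text
time: 8.55
eef_pos: [0.6022, 0.07, 0.0822]
tcp_rot: [-0.554, 0.438, 0.558, 0.435]
contact_force: [-0.2, -0.2, -0.6]
opening: 0.998
```

Request:
servo_tool:
  deltas:
    - [[0,0,0.2,0],[0,0,0.5,0],[0,0,0.9,0],[-0.2,0,1,0],[-0.5,0.1,1,0]]

```text
time: 9.05
eef_pos: [0.5573, 0.0791, 0.1894]
tcp_rot: [0.559, -0.435, -0.553, -0.439]
contact_force: [-0.4, -0.9, 0.2]
opening: 0.997
```

Request:
servo_tool:
  deltas:
    - [[-0.2,0.2,0.1,0],[-0.4,0.4,0.16,0],[-0.7,0.7,0.16,0],[-1,1,0.16,0],[-1,1,0.16,0]]

```text
time: 9.55
eef_pos: [0.4517, 0.1825, 0.2012]
tcp_rot: [-0.557, 0.435, 0.558, 0.435]
contact_force: [0.0, -1.0, -0.4]
opening: 0.999
```

```bash
python3 - <<'E'
from h import *
s=get_state(); print(np.round(s['eef_pos'],4),s['opening'],s['qpos'])
hexes('w3.png')
E
```

```text
[0.4517 0.1825 0.2012] 0.9992055716809524 [ 1.74698075e-01 -1.08811122e-01  2.05717702e+00  1.26976969e-03
  1.19299866e+00 -1.64166568e+00]
c [0.537 0.033] px [107 230] flat dir 54 mean w 133.2 max 145.5 area 12702.102308741632
c [0.449 0.225] px [332 207] flat dir 42 mean w 54.3 max 64.4 area 2416.8286704442
c [0.363 0.247] px [381 120] flat dir 16 mean w 49.4 max 55.8 area 2081.702156220097
```

View pics/w3.png

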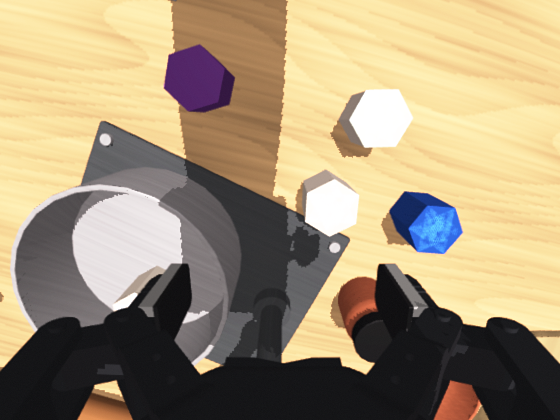

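Request:
servo_tool:
  deltas:
    - [[-0.04,0.2,0,-0.022],[-0.04,0.49,-0.1,-0.022],[-0.04,0.49,-0.3,-0.022],[-0.04,0.49,-0.6,-0.022],[-0.04,0.49,-0.8,-0.022]]

```text
time: 10.1
eef_pos: [0.4512, 0.2283, 0.1194]
tcp_rot: [0.549, -0.446, -0.549, -0.446]
contact_force: [0.1, 0.3, -0.4]
opening: 0.999
```

Request:
servo_tool:
  deltas:
    - [[0,0,-0.25,0],[0,0,-0.5,0],[0,0,-0.75,0],[0,0,-0.96,0],[0,0,-0.96,0]]

```text
time: 10.6
eef_pos: [0.4493, 0.2276, 0.0219]
tcp_rot: [-0.547, 0.448, 0.55, 0.444]
contact_force: [-1.0, -0.6, -0.5]
opening: 1.002
```

Request:
servo_tool:
  deltas:
    - [[0,0,0,0],[0,0,0,0],[0,0,0,0],[0,0,0,0],[0,0,0,0]]
  claw: -1

```text
time: 11.1
eef_pos: [0.4523, 0.2294, 0.0262]
tcp_rot: [0.55, -0.445, -0.548, -0.447]
contact_force: [-1.3, -0.7, 6.8]
opening: 0.558
```

Request:
servo_tool:
  deltas:
    - [[0,0,0.1,0],[0,0,0.3,0],[0,0,0.5,0],[0,0,0.8,0],[0,0,1,0]]

```text
time: 11.6
eef_pos: [0.4501, 0.2289, 0.1256]
tcp_rot: [-0.549, 0.446, 0.549, 0.446]
contact_force: [1.3, 0.6, -2.2]
opening: 0.553
```

Request:
servo_tool:
  deltas:
    - [[0,0,0.4,0],[0,-0.3,0.76,0],[0,-0.6,0.76,0],[0,-0.9,0.76,0],[0,-1,0.76,0]]

```text
time: 12.1
eef_pos: [0.4495, 0.1272, 0.1999]
tcp_rot: [-0.548, 0.447, 0.549, 0.446]
contact_force: [-0.7, 0.2, -2.0]
opening: 0.559
```

Request:
servo_tool:
  deltas:
    - [[0.2,-0.2,0,0],[0.4,-0.4,0,0],[0.665,-0.6,0,0],[0.665,-0.8,0,0],[0.665,-0.8,0,0]]

```text
time: 12.6
eef_pos: [0.5168, 0.0476, 0.1992]
tcp_rot: [-0.548, 0.447, 0.549, 0.446]
contact_force: [-0.5, 0.5, -3.3]
opening: 0.553
```

Request:
servo_tool:
  deltas:
    - [[0,0,-0.2,0],[0,0,-0.4,0],[0,0,-0.6,0],[0,0,-0.8,0],[0,0,-0.95,0]]

```text
time: 13.1
eef_pos: [0.5155, 0.0502, 0.1033]
tcp_rot: [-0.548, 0.446, 0.55, 0.445]
contact_force: [-1.1, -0.2, -2.6]
opening: 0.553
```

Request:
servo_tool:
  deltas:
    - [[0,0,-0.2,0],[0,0,-0.4,0],[0,0,-0.6,0],[0,0,-0.61,0],[0,0,-0.61,0]]

```text
time: 13.6
eef_pos: [0.5166, 0.0495, 0.0441]
tcp_rot: [-0.548, 0.446, 0.549, 0.445]
contact_force: [0.1, 0.6, -2.6]
opening: 0.559
```

Request:
servo_tool:
  deltas:
    - [[0,0,0,0],[0,0,0,0],[0,0,0,0],[0,0,0.1,0],[0,0,0.4,0]]
  claw: 1

```text
time: 14.1
eef_pos: [0.5148, 0.0491, 0.0827]
tcp_rot: [-0.547, 0.447, 0.551, 0.445]
contact_force: [-1.0, 0.3, 0.4]
opening: 1.0
```

Request:
servo_tool:
  deltas:
    - [[0,0,0.2,0],[0,0,0.5,0],[0,0,0.9,0],[-0.2,0,1,0],[-0.5,0,1,0]]

```text
time: 14.6
eef_pos: [0.4695, 0.0486, 0.189]
tcp_rot: [0.551, -0.444, -0.546, -0.447]
contact_force: [-0.0, 0.7, 0.1]
opening: 0.998
```

Request:
servo_tool:
  deltas:
    - [[-0.2,0.2,0.1,-0.09],[-0.4,0.4,0.16,-0.18],[-0.6,0.7,0.16,-0.28],[-0.8,1,0.16,-0.37],[-0.8,1,0.16,-0.46]]

```text
time: 15.1
eef_pos: [0.3852, 0.1512, 0.2013]
tcp_rot: [-0.355, 0.611, 0.355, 0.612]
contact_force: [0.9, -0.7, -0.6]
opening: 0.999
```

Request:
servo_tool:
  deltas:
    - [[0,0.2,0,-0.09],[0,0.4,0,-0.18],[0,0.7,0,-0.28],[-0.1,0.8,0,-0.38],[-0.1,0.8,0,-0.47]]

```text
time: 15.6
eef_pos: [0.3763, 0.2303, 0.2012]
tcp_rot: [-0.112, 0.698, 0.112, 0.698]
contact_force: [-0.7, -0.0, 0.4]
opening: 0.996
```

```bash
python3 - <<'E'
from h import *
read_camera('wrist'); s=get_state(); print(np.round(s['eef_pos'],4),s['tcp_rot'])
hexes('w4.png'); rec('top','block1')
E
```

```text
[0.3767 0.2297 0.2012] [-0.11035551  0.69807857  0.11050413  0.69878238]
c [0.361 0.248] px [271 172] flat dir 18 mean w 49.8 max 55.7 area 2099.3884506952018
top block1 [0.443 0.329 0.061] 0.79 [188. 222.]
top block1 [0.357 0.243 0.062] 0.68 [212. 247.]
top block1 [0.448 0.224 0.062] 0.66 [218. 221.]
top block1 [0.498 0.426 0.059] 0.65 [161. 206.]
```

View pics/w4.png

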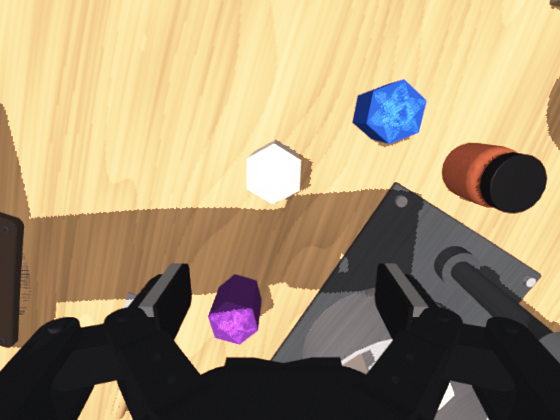

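Request:
servo_tool:
  deltas:
    - [[-0.08,0.1,0,0],[-0.16,0.19,-0.1,0],[-0.16,0.19,-0.3,0],[-0.16,0.19,-0.6,0],[-0.16,0.19,-0.8,0]]

```text
time: 16.25
eef_pos: [0.3593, 0.2481, 0.118]
tcp_rot: [-0.114, 0.699, 0.114, 0.697]
contact_force: [-0.4, -0.5, 0.7]
opening: 1.002
```

Request:
servo_tool:
  deltas:
    - [[0,0,-0.25,0],[0,0,-0.5,0],[0,0,-0.75,0],[0,0,-0.96,0],[0,0,-0.96,0]]

```text
time: 16.75
eef_pos: [0.3575, 0.2472, 0.021]
tcp_rot: [-0.114, 0.701, 0.113, 0.695]
contact_force: [-0.1, -0.2, -0.5]
opening: 1.004
```

Request:
servo_tool:
  deltas:
    - [[0,0,0,0],[0,0,0,0],[0,0,0,0],[0,0,0,0],[0,0,0,0]]
  claw: -1

```text
time: 17.25
eef_pos: [0.3623, 0.2486, 0.0259]
tcp_rot: [-0.113, 0.697, 0.114, 0.699]
contact_force: [-0.4, 1.2, 6.8]
opening: 0.561
```

Request:
servo_tool:
  deltas:
    - [[0,0,0.1,0],[0,0,0.3,0],[0,0,0.5,0],[0,0,0.8,0],[0,0,1,0]]

```text
time: 17.75
eef_pos: [0.361, 0.2479, 0.1259]
tcp_rot: [-0.113, 0.698, 0.113, 0.698]
contact_force: [1.1, -0.1, -2.6]
opening: 0.564
```

Request:
servo_tool:
  deltas:
    - [[0,0,0.4,0],[0.2,-0.2,0.76,0],[0.4,-0.4,0.76,0],[0.6,-0.7,0.76,0],[0.7,-1,0.76,0]]

```text
time: 18.25
eef_pos: [0.4316, 0.1468, 0.2006]
tcp_rot: [-0.114, 0.698, 0.113, 0.698]
contact_force: [0.3, 0.2, -2.9]
opening: 0.557
```

Request:
servo_tool:
  deltas:
    - [[0.2,-0.25,0,0],[0.4,-0.5,0,0],[0.6,-0.75,0,0],[0.7,-1,0,0],[0.7,-1,0,0]]

```text
time: 18.75
eef_pos: [0.5015, 0.0454, 0.1999]
tcp_rot: [-0.112, 0.699, 0.112, 0.698]
contact_force: [-0.4, 0.6, -3.5]
opening: 0.558
```

Request:
servo_tool:
  deltas:
    - [[0.3,-0.2,0,0],[0.6,-0.38,0,0],[0.73,-0.38,0,0],[0.73,-0.38,-0.2,0],[0.73,-0.38,-0.4,0]]

```text
time: 19.25
eef_pos: [0.5741, 0.0104, 0.1601]
tcp_rot: [-0.113, 0.698, 0.113, 0.698]
contact_force: [-0.5, 0.7, -3.5]
opening: 0.56
```

Request:
servo_tool:
  deltas:
    - [[0,0,-0.2,0],[0,0,-0.4,0],[0,0,-0.6,0],[0,0,-0.8,0],[0,0,-1,0]]

```text
time: 19.75
eef_pos: [0.573, 0.0109, 0.0592]
tcp_rot: [-0.113, 0.698, 0.114, 0.697]
contact_force: [0.8, 0.5, -4.5]
opening: 0.557
```

Request:
servo_tool:
  deltas:
    - [[0,0,-0.16,0],[0,0,-0.16,0],[0,0,-0.16,0],[0,0,-0.16,0],[0,0,-0.16,0]]

```text
time: 20.25
eef_pos: [0.5744, 0.01, 0.045]
tcp_rot: [-0.113, 0.698, 0.113, 0.698]
contact_force: [0.1, 0.2, -2.3]
opening: 0.559
```

Request:
servo_tool:
  deltas:
    - [[0,0,0,0],[0,0,0,0],[0,0,0,0],[0,0,0.1,0],[0,0,0.4,0]]
  claw: 1

```text
time: 20.75
eef_pos: [0.5717, 0.0103, 0.0822]
tcp_rot: [-0.113, 0.7, 0.114, 0.696]
contact_force: [0.6, -0.4, -0.4]
opening: 1.0
```

Request:
servo_tool:
  deltas:
    - [[0,0,0.2,0],[0,0,0.5,0],[0,0,0.9,0],[0,0,1,0],[0,-0.2,1,0]]

```text
time: 21.25
eef_pos: [0.5759, -0.0091, 0.1883]
tcp_rot: [-0.115, 0.695, 0.114, 0.7]
contact_force: [-0.3, -0.4, -0.0]
opening: 1.002
```

Request:
servo_tool:
  deltas:
    - [[0,-0.3,0,0],[0,-0.6,0,0],[0,-0.9,0,0],[0,-1,0,0],[0,-1,0,0]]

```text
time: 21.75
eef_pos: [0.5739, -0.111, 0.1841]
tcp_rot: [-0.112, 0.698, 0.113, 0.698]
contact_force: [-0.0, 0.2, 0.2]
opening: 0.998
```

Request:
servo_tool:
  deltas:
    - [[0,-0.3,0,0],[0,-0.6,0,0],[-0.1,-0.9,0,0],[-0.1,-1,0,0],[-0.1,-1,0,0]]

```text
time: 22.25
eef_pos: [0.5642, -0.21, 0.1842]
tcp_rot: [-0.113, 0.698, 0.113, 0.698]
contact_force: [0.8, 0.5, -0.7]
opening: 1.003
```

```bash
python3 - <<'E'
from h import *
s=get_state(); print(np.round(s['eef_pos'],4),s['tcp_rot'],s['qpos'])
w=snap('wrist','w5.png');t=snap('top','t5.png');rec('top','block1',6);rec('top','lid');rec('wrist','lid')
cv2.imwrite('pics/c5.png',np.vstack([cv2.resize(w,(420,315)),cv2.resize(t[120:260,140:350],(420,280))]))
E
```

```text
[ 0.5642 -0.21    0.1842] [-0.11267631  0.69799371  0.11317093  0.6980696 ] [-5.24944517e-01  1.70037598e-01  1.80366761e+00  6.62446543e-04
  1.16824715e+00 -8.45973854e-01]
top block1 [0.511 0.047 0.082] 0.69 [270. 202.]
top block1 [0.441 0.328 0.06 ] 0.61 [188. 222.]
top block1 [0.57  0.01  0.076] 0.5 [281. 186.]
top block1 [0.598 0.071 0.075] 0.49 [264. 178.]
top block1 [0.37  0.081 0.057] 0.47 [260. 244.]
top block1 [0.676 0.179 0.189] 0.43 [231. 147.]
top lid [ 0.505 -0.353  0.022] 0.9 [383. 208.]
top lid [ 0.261 -0.429  0.023] 0.89 [406. 277.]
wrist lid [ 0.321 -0.4    0.025] 0.98 
wrist lid [ 0.535 -0.314  0.02 ] 0.56
```

View pics/c5.png

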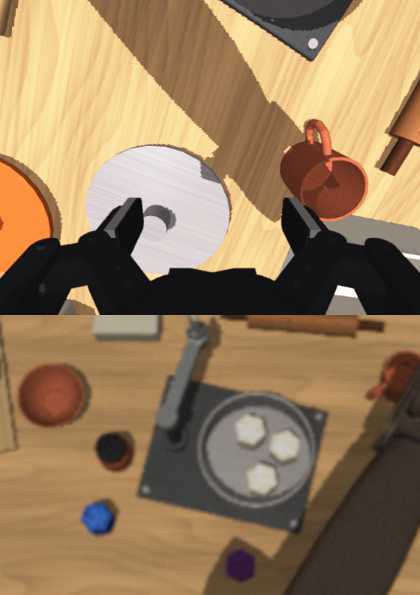

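```bash
python3 - <<'E'
from h import *
w=cv2.imread('pics/w5.png'); print(ray('wrist',(206,304),.054))
hsv=cv2.cvtColor(w,cv2.COLOR_BGR2HSV); m=((hsv[...,1]<30)&(hsv[...,2]>120)).astype(np.uint8); m[:185]=0;m[340:]=0; m[:,320:]=0
c=max(cv2.findContours(m,0,1)[0],key=cv2.contourArea)[:,0]
P=np.array([ray('wrist',p,.022)[:2] for p in c])
from scipy.optimize import least_squares
f=lambda x:np.linalg.norm(P-x,axis=1)-.106
r=least_squares(f,[.52,-.34],loss='soft_l1',f_scale=.001); print(r.x,len(P),np.sum(abs(f(r.x))<.003))
E
```

```text
[ 0.52523037 -0.33341248  0.054     ]
[ 0.52309153 -0.33499154] 716 275
```

Request:
servo_tool:
  deltas:
    - [[-0.1,-0.3,0,0],[-0.2,-0.6,0,0],[-0.4,-0.8,0,0],[-0.4,-1,0,0],[-0.4,-1,0,0]]

```text
time: 23.0
eef_pos: [0.5245, -0.3117, 0.1847]
tcp_rot: [-0.113, 0.698, 0.112, 0.698]
contact_force: [0.4, 0.6, 0.2]
opening: 1.001
```

Request:
servo_tool:
  deltas:
    - [[0,-0.24,0,0],[0,-0.24,-0.1,0],[0,-0.24,-0.4,0],[0,-0.24,-0.6,0],[0,-0.24,-0.8,0]]

```text
time: 23.5
eef_pos: [0.5244, -0.332, 0.1024]
tcp_rot: [-0.113, 0.698, 0.114, 0.698]
contact_force: [0.1, 0.3, -0.4]
opening: 1.001
```

```bash
python3 - <<'E'
from h import *
read_camera('wrist'); s=get_state(); print(np.round(s['eef_pos'],4))
snap('wrist','w6.png'); rec('wrist','lid')
E
```

```text
[ 0.5225 -0.3305  0.0984]
wrist lid [ 0.518 -0.32   0.019] 0.97 
wrist lid [ 0.335 -0.412  0.023] 0.7
```

View pics/w6.png

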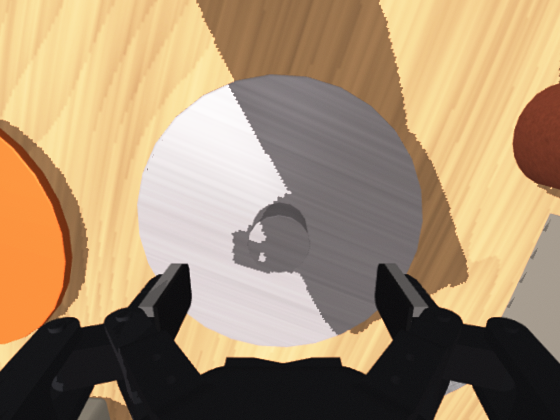

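```bash
python3 - <<'E'
from h import *
print(ray('wrist',(279,244),.054))
P=np.array([ray('wrist',p,.022)[:2] for p in [(138,212),(423,212),(283,75),(283,347)]]); print(P, P[:2].mean(0),P[2:].mean(0))
E
```

```text
[ 0.52302064 -0.33930866  0.054     ]
[[ 0.41902399 -0.36139956]
 [ 0.62026985 -0.29376434]
 [ 0.49156286 -0.23754248]
 [ 0.55967702 -0.44053456]] [ 0.51964692 -0.32758195] [ 0.52561994 -0.33903852]
```

Request:
servo_tool:
  deltas:
    - [[-0.01,-0.05,-0.2,0],[-0.01,-0.05,-0.4,0],[-0.01,-0.05,-0.6,0],[-0.01,-0.05,-0.75,0],[-0.01,-0.05,-0.75,0]]

```text
time: 24.15
eef_pos: [0.5225, -0.3377, 0.0277]
tcp_rot: [-0.112, 0.699, 0.114, 0.697]
contact_force: [-0.2, -0.3, -0.4]
opening: 0.999
```

Request:
servo_tool:
  deltas:
    - [[0,0,0,0],[0,0,0,0],[0,0,0,0],[0,0,0,0],[0,0,0,0]]
  claw: -1
  force: 100

```text
time: 24.65
eef_pos: [0.5236, -0.3399, 0.0314]
tcp_rot: [-0.114, 0.698, 0.113, 0.698]
contact_force: [-1.6, 0.8, 5.5]
opening: 0.434
```

Request:
servo_tool:
  deltas:
    - [[0,0,0,0],[0,0,0.1,0],[0,0,0.2,0],[0,0,0.3,0],[0,0,0.4,0]]

```text
time: 25.15
eef_pos: [0.5228, -0.3386, 0.0695]
tcp_rot: [-0.113, 0.698, 0.114, 0.698]
contact_force: [1.1, 0.5, -6.7]
opening: 0.439
```

Request:
servo_tool:
  deltas:
    - [[0,0,0.2,0],[0,0,0.4,0],[0,0,0.6,0],[0,0,0.8,0],[0,0,1,0]]

```text
time: 25.65
eef_pos: [0.5228, -0.3387, 0.1703]
tcp_rot: [-0.113, 0.698, 0.113, 0.698]
contact_force: [-0.4, 0.4, -8.0]
opening: 0.434
```

```bash
python3 - <<'E'
from h import *
read_camera('wrist'); s=get_state(); print(np.round(s['eef_pos'],4),s['contact_force'],s['wrist_torque'],s['opening'])
E
```

```text
[ 0.5246 -0.3401  0.175 ] [ 1.1967323  -0.58908907 -1.92757985] [-0.10128497 -0.12479065 -0.00831256] 0.43481261390544773
```

Request:
servo_tool:
  deltas:
    - [[0,0.15,0.05,0],[0,0.35,0.1,0],[0.05,0.6,0.1,0],[0.1,0.8,0.1,0],[0.1,1,0.1,0]]

```text
time: 26.2
eef_pos: [0.5327, -0.2363, 0.1783]
tcp_rot: [-0.113, 0.698, 0.114, 0.698]
contact_force: [-0.3, -0.7, -6.9]
opening: 0.433
```

Request:
servo_tool:
  deltas:
    - [[0,0.2,0,0],[0,0.4,0,0],[0.05,0.6,0,0],[0.1,0.8,0,0],[0.1,1,0,0]]

```text
time: 26.7
eef_pos: [0.543, -0.1372, 0.1791]
tcp_rot: [-0.113, 0.698, 0.114, 0.698]
contact_force: [-0.7, 0.0, -8.1]
opening: 0.434
```

Request:
servo_tool:
  deltas:
    - [[0,0.2,0,0],[0,0.4,0,0],[0.05,0.6,0,0],[0.1,0.8,0,0],[0.1,1,0,0]]

```text
time: 27.2
eef_pos: [0.5528, -0.0373, 0.1791]
tcp_rot: [-0.113, 0.698, 0.113, 0.698]
contact_force: [-0.0, 0.3, -7.6]
opening: 0.433
```

Request:
servo_tool:
  deltas:
    - [[0.05,0.2,0,0],[0.08,0.4,0,0],[0.08,0.6,0,0],[0.08,0.8,0,0],[0.08,0.99,0,0]]

```text
time: 27.7
eef_pos: [0.56, 0.0617, 0.1789]
tcp_rot: [-0.113, 0.698, 0.114, 0.698]
contact_force: [0.2, -0.3, -7.4]
opening: 0.434
```

```bash
python3 - <<'E'
from h import *
read_camera('wrist');read_camera('wrist'); s=get_state(); print(np.round(s['eef_pos'],4),s['contact_force'],s['opening'])
w=snap('wrist','w7.png');t=snap('top','t7.png'); rec('top','lid')
cv2.imwrite('pics/c7.png',np.vstack([cv2.resize(w,(400,300)),cv2.resize(t[110:250,170:358],(400,298),interpolation=2)]))
E
```

```text
[0.5598 0.063  0.1788] [ 0.48832306 -0.9184591  -7.52466547] 0.4347684029876751
top lid [ 0.554 -0.001  0.173] 0.92 [285. 185.]
top lid [ 0.263 -0.428  0.022] 0.76 [405. 277.]
top lid [0.677 0.178 0.191] 0.6 [231. 146.]
```

View pics/c7.png

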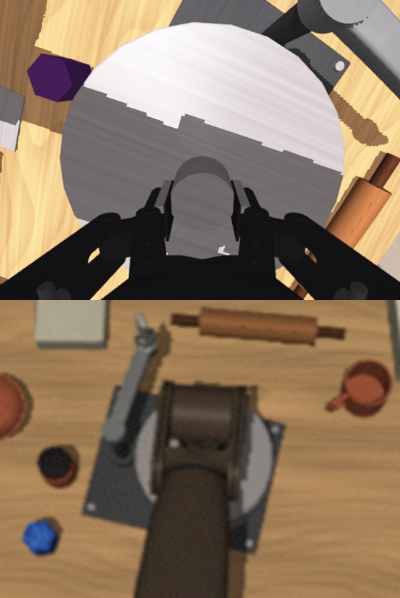

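```bash
python3 - <<'E'
from h import *
from scipy.optimize import least_squares
def fit(cam,f,c0,z,r):
    g=cv2.GaussianBlur(cv2.cvtColor(cv2.imread('pics/'+f),6).astype(np.float32),(0,0),.7)
    k=calibration(cam); rv=cv2.Rodrigues(np.array(k['R'],float))[0]
    def lum(c,rad):
        a=np.radians(np.arange(0,360,3)); X=np.c_[c[0]+rad*np.cos(a),c[1]+rad*np.sin(a),np.full(a.size,z)]
        p=cv2.projectPoints(X,rv,np.array(k['t'],float),np.array(k['intrinsics'],float),np.array(k['dist'],float))[0].reshape(-1,2).astype(np.float32)
        return cv2.remap(g,p[:,0],p[:,1],1).ravel()
    best=[]
    for dx in np.arange(-.012,.0121,.001):
        for dy in np.arange(-.012,.0121,.001):
            c=[c0[0]+dx,c0[1]+dy]; best.append((np.mean(lum(c,.0975))-.5*np.mean(lum(c,.103))-.5*np.mean(lum(c,.092)),*np.round(c,3)))
    best.sort(reverse=True); print(f,best[:4])
for f in ['t0.png','t5.png']: fit('top',f,(.561,.058),.101,.0975)
for f in ['s0.png']: fit('scene',f,(.561,.058),.101,.0975)
E
```

```text
t0.png [(np.float32(15.463409), np.float64(0.563), np.float64(0.056)), (np.float32(15.422459), np.float64(0.562), np.float64(0.056)), (np.float32(14.946117), np.float64(0.563), np.float64(0.055)), (np.float32(14.939495), np.float64(0.562), np.float64(0.055))]
t5.png [(np.float32(16.27401), np.float64(0.563), np.float64(0.056)), (np.float32(16.206486), np.float64(0.562), np.float64(0.056)), (np.float32(15.71402), np.float64(0.563), np.float64(0.055)), (np.float32(15.690163), np.float64(0.562), np.float64(0.055))]
s0.png [(np.float32(16.882805), np.float64(0.561), np.float64(0.057)), (np.float32(16.779099), np.float64(0.561), np.float64(0.056)), (np.float32(16.73478), np.float64(0.56), np.float64(0.057)), (np.float32(16.726662), np.float64(0.56), np.float64(0.056))]
```

Request:
servo_tool:
  deltas:
    - [[0,-0.02,-0.1,0],[0,-0.02,-0.2,0],[0,-0.02,-0.3,0],[0,-0.02,-0.4,0],[0,-0.02,-0.46,0]]

```text
time: 28.45
eef_pos: [0.5603, 0.0577, 0.1314]
tcp_rot: [-0.113, 0.699, 0.113, 0.697]
contact_force: [1.0, -2.2, -2.2]
opening: 0.439
```

Request:
servo_tool:
  deltas:
    - [[0,0,-0.03,0],[0,0,-0.06,0],[0,0,-0.09,0],[0,0,-0.11,0],[0,0,-0.11,0]]

```text
time: 28.95
eef_pos: [0.5631, 0.0567, 0.1267]
tcp_rot: [-0.115, 0.697, 0.113, 0.699]
contact_force: [-4.1, -4.8, 8.5]
opening: 0.435
```

Request:
servo_tool:
  deltas:
    - [[0,0,-0.02,0],[0,0,-0.03,0],[0,0,-0.04,0],[0,0,-0.04,0],[0,0,-0.04,0]]

```text
time: 29.45
eef_pos: [0.5634, 0.0567, 0.1263]
tcp_rot: [-0.116, 0.697, 0.113, 0.699]
contact_force: [-14.0, -5.2, 22.4]
opening: 0.433
```

Request:
servo_tool:
  deltas:
    - [[0,0,0.05,0],[0,0,0.1,0],[-0.04,-0.015,0.1,0],[-0.04,-0.015,0.1,0],[-0.04,-0.015,0.1,0]]

```text
time: 29.95
eef_pos: [0.5589, 0.0568, 0.1298]
tcp_rot: [-0.113, 0.696, 0.113, 0.7]
contact_force: [5.2, 1.0, 0.3]
opening: 0.44
```

```bash
python3 - <<'E'
from h import *
read_camera('wrist'); s=get_state(); print(np.round(s['eef_pos'],4),s['contact_force'],s['wrist_torque'])
w=cv2.imread('pics/w7.png');
from scipy.optimize import least_squares
# lid plate outline in w7 (x1.4)
k=1.4
P0=[(61,150),(345,150),(200,22),(100,62),(305,65)]
for z in (.167,.172):
    pass
w=snap('wrist','w8.png')
cv2.imwrite('pics/c8.png',w)
E
```

```text
[0.5589 0.0569 0.1298] [5.64467359 0.41675729 0.46219998] [ 0.15824158 -0.35735766  0.12505935]
```

View pics/c8.png

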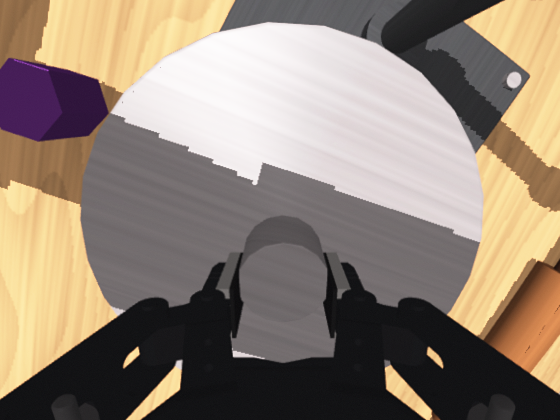

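```bash
cat > lidfit.py <<'E'
from h import *
from scipy.optimize import least_squares
from scipy.spatial.transform import Rotation as R
def lidfit(f,s,c0=None,show=False):
    im=cv2.imread('pics/'+f); k=calibration('wrist'); K=np.array(k['intrinsics'],float);D=np.array(k['dist'],float)
    T=np.eye(4);T[:3,:3]=R.from_quat(s['tcp_rot']).as_matrix();T[:3,3]=s['eef_pos'];T=np.linalg.inv(T@np.array(k['T_tool_cam']))
    rv=cv2.Rodrigues(T[:3,:3])[0]
    g=cv2.GaussianBlur(im,(0,0),1).astype(np.float32)
    c0=np.array(c0 if c0 is not None else [*s['eef_pos'][:2],s['eef_pos'][2]-.0075])
    a=np.radians(np.arange(0,360,3))
    def proj(x,r=.106):
        n=R.from_rotvec([x[3],x[4],0]).as_matrix()
        X=(n@np.c_[r*np.cos(a),r*np.sin(a),0*a].T).T+x[:3]
        return cv2.projectPoints(X,rv,T[:3,3],K,D)[0].reshape(-1,2)
    x=np.r_[c0,0,0]
    for it in range(6):
        p=proj(x); q=proj(x,.116); d=(q-p); d/=np.linalg.norm(d,axis=1)[:,None]
        w=12 if it<3 else 6
        t=np.arange(-w,w+.1,.5); obs=[];idx=[]
        for i in range(len(a)):
            L=(p[i]+t[:,None]*d[i]).astype(np.float32)
            if not((L>4).all() and (L[:,0]<555).all() and (L[:,1]<230).all()): continue
            v=cv2.remap(g,L[:,0],L[:,1],1).reshape(-1,3); gr=np.abs(np.gradient(v,axis=0)).sum(1); j=gr.argmax()
            if gr[j]>8: obs.append(L[j]); idx.append(i)
        obs=np.array(obs); di=d[idx]
        fun=lambda y:(((proj(y)[idx]-obs)*di).sum(1))
        # z fixed by grip; solve x,y,tilt with z weak prior
        r=least_squares(lambda y:np.r_[fun(y),(y[2]-c0[2])*1000/2,y[3:]*10],x,loss='soft_l1'); x=r.x
    print(f,'plate-top centre',np.round(x[:3],4),'tilt deg',np.round(np.degrees(x[3:]),1),'n',len(idx),'rms',np.sqrt(np.mean(fun(x)**2)).round(2)); return x
E
python3 - <<'E'
from lidfit import *
s=get_state()
lidfit('w8.png',s)
s7=dict(s); s7['eef_pos']=np.array([.5598,.063,.1788]); s7['tcp_rot']=[-.113,.698,.114,.698]; lidfit('w7.png',s7)
E
```

```text
w8.png plate-top centre [0.5571 0.0614 0.1186] tilt deg [3.8 1.8] n 55 rms 0.84
w7.png plate-top centre [0.559  0.0657 0.1679] tilt deg [0.3 0.5] n 55 rms 1.08
```

Request:
servo_tool:
  deltas:
    - [[0,0,0.05,0],[0,0,0.1,0],[0.02,-0.03,0.15,0],[0.02,-0.03,0.15,0],[0.02,-0.03,0.15,0]]

```text
time: 30.55
eef_pos: [0.5585, 0.0534, 0.1427]
tcp_rot: [-0.113, 0.699, 0.113, 0.697]
contact_force: [-0.6, -0.4, -7.3]
opening: 0.435
```

```bash
python3 - <<'E'
from lidfit import *
read_camera('wrist');s=get_state();print(s['eef_pos'],s['contact_force'])
snap('wrist','w9.png');lidfit('w9.png',s)
E
```

```text
[0.55849853 0.05344223 0.14263778] [ 0.63796251 -0.59462255 -6.48891626]
w9.png plate-top centre [0.5569 0.0578 0.1316] tilt deg [2.7 1.8] n 55 rms 0.68
```

Request:
servo_tool:
  deltas:
    - [[0.01,0,-0.05,0],[0.01,0,-0.1,0],[0.01,0,-0.14,0],[0.01,0,-0.14,0],[0.01,0,-0.14,0]]

```text
time: 31.15
eef_pos: [0.5603, 0.0535, 0.1295]
tcp_rot: [-0.113, 0.698, 0.113, 0.698]
contact_force: [0.5, -0.8, -5.1]
opening: 0.44
```

Request:
servo_tool:
  deltas:
    - [[0,0,-0.03,0],[0,0,-0.05,0],[0,0,-0.05,0],[0,0,-0.05,0],[0,0,-0.05,0]]

```text
time: 31.65
eef_pos: [0.5607, 0.0535, 0.1242]
tcp_rot: [-0.113, 0.697, 0.113, 0.699]
contact_force: [1.7, 0.2, -6.3]
opening: 0.432
```

```bash
python3 - <<'E'
from lidfit import *
read_camera('wrist');s=get_state();print(s['eef_pos'],s['contact_force'],s['wrist_torque'])
snap('wrist','w10.png');lidfit('w10.png',s)
E
```

```text
[0.56064841 0.05351292 0.1241597 ] [ 3.18150561 -0.37176319 -5.79198622] [-0.07152105 -0.77667249  0.04574045]
w10.png plate-top centre [0.559  0.0577 0.1133] tilt deg [1.8 1.1] n 55 rms 0.52
```

Request:
servo_tool:
  deltas:
    - [[0,0,-0.03,0],[0,0,-0.05,0],[0,0,-0.07,0],[0,0,-0.07,0],[0,0,-0.07,0]]

```text
time: 32.25
eef_pos: [0.5602, 0.0545, 0.1203]
tcp_rot: [-0.113, 0.698, 0.114, 0.698]
contact_force: [-6.6, 5.2, 10.4]
opening: 0.439
```

```bash
python3 - <<'E'
from lidfit import *
read_camera('wrist');s=get_state();print(s['eef_pos'],s['contact_force'],s['wrist_torque'])
snap('wrist','w11.png');lidfit('w11.png',s)
E
```

```text
[0.5601959  0.05445346 0.12032149] [-6.96524335  4.45690252  9.68565638] [0.16430338 0.41252406 0.05810704]
w11.png plate-top centre [0.5589 0.058  0.1095] tilt deg [-0.3  0.3] n 55 rms 0.6
```

Request:
servo_tool:
  deltas:
    - [[0,0,0.02,0],[0,0,0.02,0],[0,0,0.02,0],[0,0,0.02,0],[0,0,0.02,0]]
  claw: 1

```text
time: 32.85
eef_pos: [0.56, 0.0533, 0.119]
tcp_rot: [-0.113, 0.698, 0.113, 0.698]
contact_force: [-0.0, -0.4, -0.4]
opening: 1.002
```

Request:
servo_tool:
  deltas:
    - [[0,0,0.1,0],[0,0,0.3,0],[0,0,0.5,0],[0,0,0.8,0],[0,0,1,0]]

```text
time: 33.35
eef_pos: [0.5609, 0.0534, 0.2223]
tcp_rot: [-0.114, 0.697, 0.113, 0.699]
contact_force: [0.4, 0.7, -0.1]
opening: 0.997
```

Request:
servo_tool:
  deltas:
    - [[0,0,0.2,0],[0,0,0.5,0],[0,0,0.8,0],[-0.2,0,0.8,0],[-0.4,0,0.8,0]]

```text
time: 33.85
eef_pos: [0.5204, 0.0533, 0.3017]
tcp_rot: [-0.114, 0.697, 0.113, 0.699]
contact_force: [-0.2, -1.3, 0.6]
opening: 1.001
```

```bash
python3 - <<'E'
from lidfit import *
read_camera('wrist');s=get_state();print(s['eef_pos'],s['contact_force'],s['tcp_rot'])
snap('wrist','w12.png');lidfit('w12.png',s,[.561,.057,.111])
for q in ['clamp_arm','lever_grip','axle_pin','clamp_push','clamp_pivot','axle_foot']:rec('wrist',q,2)
snap('scene','s12.png'); rec('scene','lever',2);rec('scene','clamp_arm',2)
snap('top','t12.png'); rec('top','lever',2);rec('top','clamp_arm',2)
E
```

```text
[0.51766517 0.05374735 0.30084361] [ 0.8090543   1.66894841 -0.55644037] [-0.11353024  0.69803976  0.11345199  0.69783954]
w12.png plate-top centre [0.559  0.0576 0.1096] tilt deg [-0.4  0.4] n 74 rms 1.21
wrist clamp_arm [0.644 0.184 0.185] 0.77 
wrist lever_grip [0.729 0.15  0.161] 0.73 
wrist axle_pin [0.729 0.153 0.159] 0.73 
wrist axle_pin [0.594 0.193 0.008] 0.22 
wrist clamp_push [0.638 0.185 0.186] 0.61 
wrist clamp_pivot [0.638 0.184 0.184] 0.98 
wrist clamp_pivot [0.732 0.152 0.158] 0.17 
wrist axle_foot [0.726 0.152 0.157] 0.76 
scene lever [0.746 0.161 0.257] 0.44 [314. 262.]
scene lever [0.648 0.428 0.024] 0.33 [415. 315.]
scene clamp_arm [0.699 0.17  0.186] 0.65 [322. 267.]
top lever [0.731 0.158 0.255] 0.65 [236. 124.]
top clamp_arm [0.675 0.181 0.184] 0.67 [230. 147.]
top clamp_arm [ 0.553 -0.015  0.115] 0.38 [289. 189.]
```

View pics/w12.png

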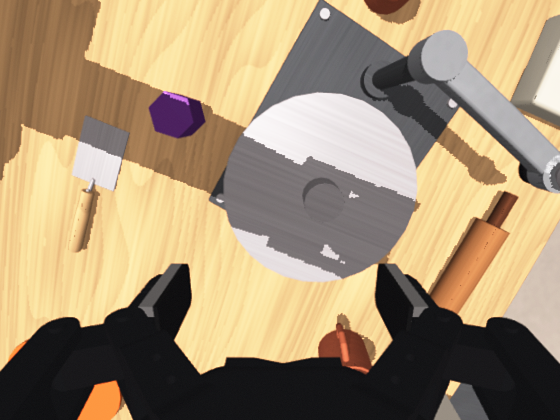

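```bash
python3 - <<'E'
from h import *
b=[ray('wrist',uv,.012)[:2] for uv in [(325,13),(218,198),(453,103)]]
print(b); d=b[0]-b[1]; print('y dir',d/np.linalg.norm(d),np.linalg.norm(d)); d2=b[2]-b[0]; print('x dir',d2/np.linalg.norm(d2),np.linalg.norm(d2))
for z in (.185,.19,.2): print('post',ray('wrist',(444,56),z))
print('axle end',ray('wrist',(554,172),.185),'bar mid',ray('wrist',(500,115),.185))
E
```

```text
[array([0.5063823 , 0.25604623]), array([ 0.44513636, -0.01065754]), array([0.70315067, 0.2120663 ])]
y dir [0.22381476 0.9746317 ] 0.27364570232134194
x dir [ 0.97591994 -0.21812903] 0.201623471591928
post [0.59860455 0.20463812 0.185     ]
post [0.59663092 0.2030244  0.19      ]
post [0.59268366 0.19979696 0.2       ]
axle end [0.73087798 0.15588309 0.185     ] bar mid [0.66134539 0.18074047 0.185     ]
```

```bash
python3 - <<'E'
import numpy as np
post=np.array([.593,.203]); p=np.array([.5201,.0535])
def pos(t,o,r=.07): t=np.radians(t); return post+r*np.array([np.cos(t),np.sin(t)])+o*np.array([-np.sin(t),np.cos(t)])
prev=p
for t,o in [(-18,.05),(-18,.024),(-25,.023),(-35,.023),(-45,.023),(-55,.023),(-65,.023),(-75,.023),(-85,.023),(-95,.023),(-102.8,.023),(-104,.021)]:
    q=pos(t,o); print(t,np.round(q,4),'d',np.round((q-prev)*10,3)); prev=q
E
```

```text
-18 [0.675  0.2289] d [1.549 1.754]
-18 [0.667  0.2042] d [-0.08  -0.247]
-25 [0.6662 0.1943] d [-0.008 -0.099]
-35 [0.6635 0.1817] d [-0.026 -0.126]
-45 [0.6588 0.1698] d [-0.048 -0.119]
-55 [0.652  0.1589] d [-0.068 -0.109]
-65 [0.6434 0.1493] d [-0.086 -0.096]
-75 [0.6333 0.1413] d [-0.101 -0.079]
-85 [0.622  0.1353] d [-0.113 -0.061]
-95 [0.6098 0.1313] d [-0.122 -0.04 ]
-102.8 [0.5999 0.1296] d [-0.099 -0.016]
-104 [0.5964 0.13  ] d [-0.035  0.004]
```

Request:
servo_tool:
  deltas:
    - [[0.2,0.2,0.1,-0.09],[0.4,0.4,0.1,-0.18],[0.6,0.6,0.1,-0.27],[0.8,0.8,0.1,-0.36],[0.8,0.9,0.1,-0.4]]
  claw: -1

```text
time: 35.05
eef_pos: [0.6017, 0.1447, 0.3086]
tcp_rot: [0.109, 0.699, -0.109, 0.699]
contact_force: [0.1, 0.6, 0.4]
opening: 0.141
```

Request:
servo_tool:
  deltas:
    - [[0.2,0.3,0,0],[0.4,0.5,0,0],[0.6,0.7,0,0],[0.75,0.85,0,0],[0.75,0.85,0,0]]

```text
time: 35.55
eef_pos: [0.676, 0.23, 0.308]
tcp_rot: [0.107, 0.699, -0.107, 0.699]
contact_force: [0.3, -0.6, 0.2]
opening: 0.0
```

Request:
servo_tool:
  deltas:
    - [[0,0,-0.2,0],[0,0,-0.4,0],[0,0,-0.6,0],[0,0,-0.8,0],[0,0,-1,0]]

```text
time: 36.05
eef_pos: [0.6746, 0.2277, 0.2086]
tcp_rot: [0.108, 0.699, -0.108, 0.699]
contact_force: [0.3, -0.1, 0.8]
opening: -0.0
```

Request:
servo_tool:
  deltas:
    - [[0,0,-0.2,0],[0,0,-0.41,0],[0,0,-0.41,0],[-0.02,-0.1,-0.41,0],[-0.06,-0.18,-0.41,0]]

```text
time: 36.55
eef_pos: [0.6698, 0.2096, 0.1703]
tcp_rot: [0.108, 0.698, -0.108, 0.7]
contact_force: [0.8, -0.5, 0.9]
opening: 0.002
```

Request:
servo_tool:
  deltas:
    - [[-0.01,-0.05,0,0],[-0.02,-0.1,0,-0.04],[-0.03,-0.16,0,-0.078],[-0.04,-0.22,0,-0.13],[-0.056,-0.29,0,-0.189]]

```text
time: 37.05
eef_pos: [0.6664, 0.1852, 0.1706]
tcp_rot: [0.216, 0.672, -0.207, 0.678]
contact_force: [7.5, 11.1, -2.2]
opening: 0.001
```

Request:
servo_tool:
  deltas:
    - [[-0.025,-0.06,0,-0.05],[-0.05,-0.12,0,-0.11],[-0.08,-0.18,0,-0.165],[-0.115,-0.23,0,-0.22],[-0.16,-0.275,0,-0.27]]

```text
time: 37.55
eef_pos: [0.6512, 0.1566, 0.1706]
tcp_rot: [0.353, 0.612, -0.344, 0.618]
contact_force: [9.8, 8.5, -4.5]
opening: 0.002
```

Request:
servo_tool:
  deltas:
    - [[-0.04,-0.05,0,-0.05],[-0.085,-0.09,0,-0.11],[-0.14,-0.13,0,-0.165],[-0.185,-0.165,0,-0.22],[-0.24,-0.19,0,-0.27]]

```text
time: 38.05
eef_pos: [0.6273, 0.1377, 0.1706]
tcp_rot: [0.476, 0.526, -0.465, 0.53]
contact_force: [10.9, 9.5, -3.7]
opening: 0.003
```

Request:
servo_tool:
  deltas:
    - [[-0.05,-0.02,0,-0.05],[-0.105,-0.045,0,-0.11],[-0.16,-0.06,0,-0.16],[-0.21,-0.075,0,-0.2],[-0.25,-0.08,0,-0.22]]

```text
time: 38.55
eef_pos: [0.6031, 0.1279, 0.171]
tcp_rot: [0.559, 0.437, -0.549, 0.442]
contact_force: [12.3, 4.1, -5.2]
opening: 0.004
```

```bash
python3 - <<'E'
from h import *
w=snap('wrist','w13.png');s=get_state();print(s['eef_pos'],s['contact_force'],s['tcp_rot'])
t=snap('top','t13.png'); rec('top','clamp_arm',2);rec('top','lever',2);c=snap('scene','s13.png');rec('scene','lever',2);rec('scene','clamp_arm',2)
cv2.imwrite('pics/c13.png',np.vstack([cv2.resize(w,(400,300)),np.hstack([cv2.resize(c[200:320,220:380],(400,300)),cv2.resize(t[110:250,170:330],(343,300))])[:, :400]]))
E
```

```text
[0.60234805 0.12772371 0.17098083] [ 8.66723493  3.00426142 -2.97371414] [ 0.55870926  0.43714349 -0.54930887  0.44159857]
top clamp_arm [0.559 0.068 0.218] 0.5 [263. 180.]
scene lever [0.572 0.06  0.262] 0.64 [299. 201.]
scene clamp_arm [0.582 0.091 0.184] 0.66 [308. 226.]
scene clamp_arm [0.627 0.153 0.012] 0.18 [322. 283.]
```

View pics/c13.png

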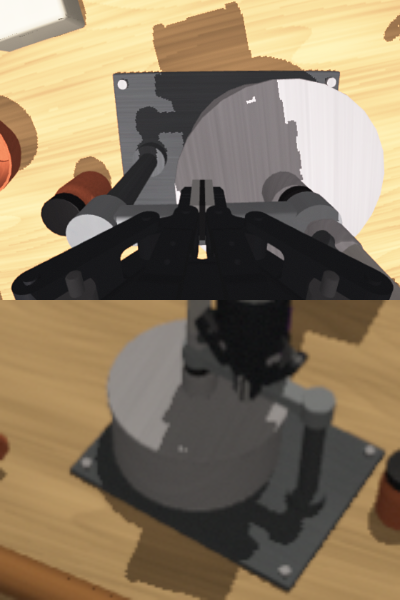

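Request:
servo_tool:
  deltas:
    - [[-0.02,0,0,0],[-0.04,0.01,0,0],[-0.06,0.01,0,0],[-0.08,0.02,0,0],[-0.08,0.02,0,0]]

```text
time: 39.4
eef_pos: [0.6017, 0.1277, 0.1714]
tcp_rot: [0.563, 0.432, -0.544, 0.447]
contact_force: [29.4, 0.3, -14.0]
opening: -0.006
```

Request:
servo_tool:
  deltas:
    - [[-0.02,0,0,0],[-0.04,0.01,0,0],[-0.04,0.01,0,0],[-0.04,0.01,0,0],[-0.04,0.01,0,0]]

```text
time: 39.9
eef_pos: [0.6016, 0.1277, 0.1716]
tcp_rot: [0.566, 0.429, -0.541, 0.45]
contact_force: [41.2, -1.7, -21.5]
opening: -0.0
```

Request:
servo_tool:
  deltas:
    - [[0.1,0,0,0],[0.3,0,0,0],[0.3,0,0.3,0],[0.3,0,0.6,0],[0.3,0,0.9,0]]

```text
time: 40.4
eef_pos: [0.6167, 0.1294, 0.2604]
tcp_rot: [0.554, 0.44, -0.553, 0.44]
contact_force: [-0.4, 0.1, -0.1]
opening: 0.004
```

Request:
servo_tool:
  deltas:
    - [[0,0,0.3,0],[0,0,0.6,0],[0,0,0.9,0],[-0.2,-0.1,1,0],[-0.4,-0.2,1,0]]

```text
time: 40.9
eef_pos: [0.577, 0.1094, 0.3629]
tcp_rot: [0.555, 0.439, -0.551, 0.442]
contact_force: [-0.4, 0.2, -0.3]
opening: -0.001
```

Request:
servo_tool:
  deltas:
    - [[-0.3,-0.1,0,0],[-0.6,-0.2,0,0],[-0.9,-0.35,0,0],[-1,-0.35,0,0],[-1,-0.35,0,0]]
  claw: 1

```text
time: 41.4
eef_pos: [0.4759, 0.0748, 0.3598]
tcp_rot: [0.554, 0.439, -0.552, 0.441]
contact_force: [0.7, 0.6, 0.9]
opening: 0.847
```

```bash
python3 - <<'E'
from h import *
read_camera('wrist');w=snap('wrist','w14.png');s=get_state();print(s['eef_pos'],s['contact_force'],s['tcp_rot'],s['qpos'])
for q in ['lever','axle_pin','clamp_pivot','lid']:rec('wrist',q,2)
t=snap('top','t14.png');rec('top','clamp_arm',2);rec('top','lever',2);c=snap('scene','s14.png');rec('scene','lever',2);rec('scene','clamp_arm',2)
x,y=[int(v) for v in px('scene',[.56,.057,.23])]
cv2.imwrite('pics/c14.png',np.hstack([w[:,60:500],cv2.resize(c[y-45:y+45,x-37:x+37],(345,420),interpolation=2)]))
E
```

```text
[0.47706286 0.07502463 0.35910337] [ 0.08268291 -0.84993709  0.26692881] [ 0.55388646  0.43989561 -0.55266312  0.44075517] [-5.46267171e-02 -2.22023752e-01  1.86884566e+00  2.41968534e-04
  1.49267012e+00  1.74253300e+00]
wrist lever [0.562 0.059 0.287] 0.85 
wrist lever [0.578 0.13  0.18 ] 0.23 
wrist axle_pin [0.57  0.058 0.286] 0.91 
wrist clamp_pivot [0.579 0.128 0.183] 0.77 
wrist lid [0.559 0.05  0.108] 0.96 
wrist lid [ 0.268 -0.345  0.023] 0.92 
top clamp_arm [0.589 0.196 0.192] 0.18 [224. 172.]
scene lever [0.57  0.059 0.255] 0.6 [299. 202.]
scene clamp_arm [0.583 0.102 0.186] 0.6 [312. 227.]
```

View pics/c14.png

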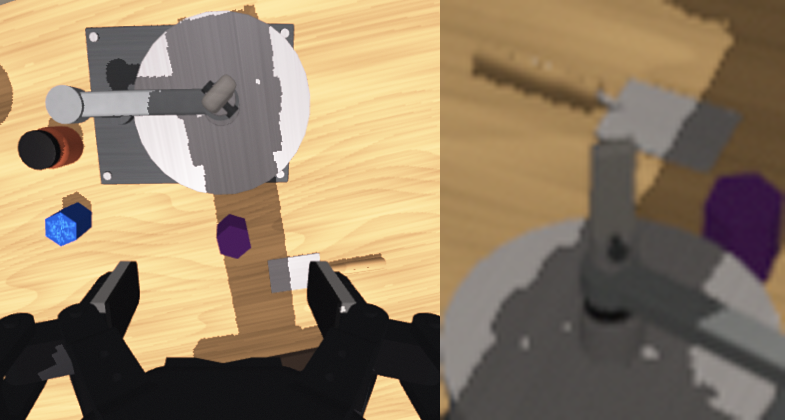

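```bash
python3 - <<'E'
from h import *
w=cv2.imread('pics/w14.png')[60:130,235:325]
cv2.imwrite('pics/c15.png',cv2.resize(w,None,fx=8,fy=8,interpolation=2))
s=get_state();
import math
# world direction of image axes at height .287 near the lever
a=ray('wrist',(282,85),.2875);b=ray('wrist',(292,85),.2875);c=ray('wrist',(282,95),.2875);print(a,b-a,c-a)
E
```

```text
[0.5660007  0.05471771 0.2875    ] [-0.00141702 -0.00619075  0.        ] [-0.00592082  0.00136267  0.        ]
```

View pics/c15.png

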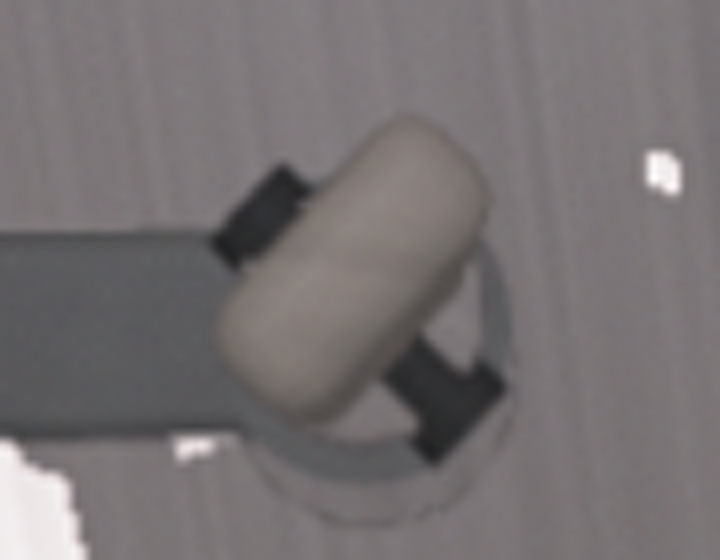

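Request:
servo_tool:
  deltas:
    - [[0.1,0,0,0.09],[0.3,-0.1,0,0.18],[0.5,-0.1,0,0.27],[0.7,-0.15,0,0.36],[0.848,-0.177,0,0.45]]
  claw: 1

```text
time: 42.5
eef_pos: [0.5623, 0.057, 0.358]
tcp_rot: [0.365, 0.606, -0.365, 0.606]
contact_force: [0.4, -0.6, 0.0]
opening: 0.999
```

Request:
servo_tool:
  deltas:
    - [[0,0,0,0.09],[0,0,0,0.18],[0,0,0,0.27],[0,0,0,0.36],[0,0,0,0.45]]

```text
time: 43.0
eef_pos: [0.5614, 0.0573, 0.3582]
tcp_rot: [0.133, 0.695, -0.133, 0.694]
contact_force: [0.5, 0.2, 0.3]
opening: 1.0
```

Request:
servo_tool:
  deltas:
    - [[0,0,0,0.09],[0,0,0,0.18],[0,0,0,0.27],[0,0,0,0.36],[0,0,0,0.45]]

```text
time: 43.5
eef_pos: [0.5614, 0.0573, 0.3582]
tcp_rot: [-0.116, 0.698, 0.116, 0.697]
contact_force: [-0.4, 0.2, 0.5]
opening: 1.003
```

Request:
servo_tool:
  deltas:
    - [[0,0,0,0.09],[0,0,0,0.174],[0,0,0,0.174],[0,0,-0.2,0.174],[0,0,-0.4,0.174]]

```text
time: 44.0
eef_pos: [0.5618, 0.0573, 0.3187]
tcp_rot: [-0.207, 0.675, 0.207, 0.677]
contact_force: [-0.5, 0.2, -0.3]
opening: 1.0
```

Request:
servo_tool:
  deltas:
    - [[0,0,-0.2,0],[0,0,-0.4,0],[0,0,-0.6,0],[0,0,-0.75,0],[0,0,-0.75,0]]

```text
time: 44.5
eef_pos: [0.5599, 0.0574, 0.2404]
tcp_rot: [-0.207, 0.678, 0.208, 0.674]
contact_force: [-0.0, -0.3, 0.5]
opening: 1.002
```

Request:
servo_tool:
  deltas:
    - [[0,0,0,0],[0,0,0,0],[0,0,0,0],[0,0,0,0],[0,0,0,0]]
  claw: -1
  force: 60

```text
time: 45.0
eef_pos: [0.5621, 0.0576, 0.2441]
tcp_rot: [-0.208, 0.675, 0.208, 0.677]
contact_force: [10.9, 7.9, 0.9]
opening: 0.146
```

```bash
python3 - <<'E'
from h import *
read_camera('wrist');read_camera('wrist');s=get_state();print(s['eef_pos'],s['contact_force'],s['tcp_rot'],s['qpos'],s['opening'],s['wrist_torque'])
E
```

```text
[0.56255054 0.05789341 0.24421223] [ 3.79554045  2.94836589 -0.40356856] [-0.20757894  0.67432616  0.20779416  0.67750778] [-0.0776952   0.0332788   1.83877467  0.00202835  1.26546599 -0.67452056] 0.13397117491478452 [ 0.36454205 -0.57147052 -0.16492293]
```

Request:
servo_tool:
  deltas:
    - [[0,0,-0.002,-0.08],[0,0,-0.003,-0.16],[0,0,-0.005,-0.24],[0,0,-0.006,-0.32],[0,0,-0.008,-0.4]]

```text
time: 45.6
eef_pos: [0.5625, 0.058, 0.2434]
tcp_rot: [0.013, 0.706, -0.012, 0.708]
contact_force: [5.0, 3.4, 0.7]
opening: 0.134
```

Request:
servo_tool:
  deltas:
    - [[0,0,-0.002,-0.08],[0,0,-0.003,-0.16],[0,0,-0.005,-0.24],[0,0,-0.006,-0.32],[0,0,-0.008,-0.4]]

```text
time: 46.1
eef_pos: [0.5626, 0.058, 0.2426]
tcp_rot: [0.232, 0.667, -0.23, 0.67]
contact_force: [4.0, 2.3, -0.4]
opening: 0.132
```

Request:
servo_tool:
  deltas:
    - [[0,0,-0.002,-0.08],[0,0,-0.003,-0.16],[0,0,-0.005,-0.24],[0,0,-0.006,-0.32],[0,0,-0.008,-0.4]]

```text
time: 46.6
eef_pos: [0.5626, 0.058, 0.2418]
tcp_rot: [0.427, 0.564, -0.424, 0.565]
contact_force: [3.2, 3.4, 0.3]
opening: 0.136
```

Request:
servo_tool:
  deltas:
    - [[0,0,-0.002,-0.08],[0,0,-0.003,-0.16],[0,0,-0.005,-0.24],[0,0,-0.006,-0.32],[0,0,-0.008,-0.4]]

```text
time: 47.1
eef_pos: [0.5626, 0.0581, 0.241]
tcp_rot: [0.581, 0.405, -0.578, 0.406]
contact_force: [4.8, 2.7, 1.0]
opening: 0.134
```

Request:
servo_tool:
  deltas:
    - [[0,0,-0.002,-0.08],[0,0,-0.003,-0.16],[0,0,-0.005,-0.24],[0,0,-0.006,-0.32],[0,0,-0.008,-0.4]]

```text
time: 47.6
eef_pos: [0.5627, 0.0581, 0.2402]
tcp_rot: [0.678, 0.206, -0.675, 0.206]
contact_force: [3.7, 2.5, 0.8]
opening: 0.132
```

Request:
servo_tool:
  deltas:
    - [[0,0,0,0],[0,0,0,0],[0,0,0,0],[0,0,0,0],[0,0,0,0]]

```text
time: 48.1
eef_pos: [0.5627, 0.0581, 0.2402]
tcp_rot: [0.678, 0.208, -0.674, 0.208]
contact_force: [3.9, 4.0, 0.1]
opening: 0.131
```

Request:
servo_tool:
  deltas:
    - [[0.01,0.01,0,0],[0.01,0.01,0,0],[0.01,0.01,0,0],[0.01,0.01,0,0],[0.01,0.01,0,0]]
  claw: 1

```text
time: 48.6
eef_pos: [0.5621, 0.0581, 0.2392]
tcp_rot: [-0.676, -0.208, 0.676, -0.208]
contact_force: [0.2, 0.1, -0.2]
opening: 0.963
```

Request:
servo_tool:
  deltas:
    - [[0,0,0,0.08],[0,0,0,0.16],[0,0,0,0.24],[0,0,0,0.32],[0,0,0,0.4]]

```text
time: 49.1
eef_pos: [0.5622, 0.0582, 0.2393]
tcp_rot: [-0.577, -0.408, 0.578, -0.408]
contact_force: [-0.3, -0.1, -0.5]
opening: 1.0
```

Request:
servo_tool:
  deltas:
    - [[0,0,0,0.08],[0,0,0,0.16],[0,0,0,0.24],[0,0,0,0.32],[0,0,0,0.4]]

```text
time: 49.6
eef_pos: [0.5622, 0.0582, 0.2393]
tcp_rot: [0.423, 0.567, -0.423, 0.566]
contact_force: [-0.5, -0.0, -0.2]
opening: 0.999
```

Request:
servo_tool:
  deltas:
    - [[0,0,0,0.08],[0,0,0,0.16],[0,0,0,0.24],[0,0,0,0.32],[0,0,0,0.4]]

```text
time: 50.1
eef_pos: [0.5622, 0.0582, 0.2393]
tcp_rot: [0.227, 0.67, -0.227, 0.669]
contact_force: [0.1, 0.3, -0.7]
opening: 0.997
```

Request:
servo_tool:
  deltas:
    - [[0,0,0,0.08],[0,0,0,0.16],[0,0,0,0.24],[0,0,0,0.32],[0,0,0,0.4]]

```text
time: 50.6
eef_pos: [0.5622, 0.0582, 0.2393]
tcp_rot: [0.009, 0.707, -0.009, 0.707]
contact_force: [0.4, 0.3, 0.2]
opening: 0.995
```

Request:
servo_tool:
  deltas:
    - [[0,0,0,0.08],[0,0,0,0.16],[0,0,0,0.24],[0,0,0,0.32],[0,0,0,0.4]]

```text
time: 51.1
eef_pos: [0.5622, 0.0582, 0.2393]
tcp_rot: [-0.21, 0.675, 0.21, 0.675]
contact_force: [0.7, 0.1, 0.5]
opening: 1.001
```

Request:
servo_tool:
  deltas:
    - [[0,0,0,0],[0,0,0,0],[0,0,0,0],[0,0,0,0],[0,0,0,0]]
  claw: -1

```text
time: 51.6
eef_pos: [0.5623, 0.0583, 0.2393]
tcp_rot: [-0.208, 0.676, 0.208, 0.676]
contact_force: [0.2, -0.4, 0.3]
opening: 0.145
```

Request:
servo_tool:
  deltas:
    - [[0,0,-0.002,-0.08],[0,0,-0.003,-0.16],[0,0,-0.005,-0.24],[0,0,-0.006,-0.32],[0,0,-0.008,-0.4]]

```text
time: 52.1
eef_pos: [0.5628, 0.0585, 0.2387]
tcp_rot: [0.013, 0.706, -0.013, 0.707]
contact_force: [1.1, 0.4, 1.0]
opening: 0.13
```

Request:
servo_tool:
  deltas:
    - [[0,0,-0.002,-0.08],[0,0,-0.003,-0.16],[0,0,-0.005,-0.24],[0,0,-0.006,-0.32],[0,0,-0.008,-0.4]]

```text
time: 52.6
eef_pos: [0.563, 0.0585, 0.2379]
tcp_rot: [0.231, 0.668, -0.23, 0.669]
contact_force: [2.4, 0.7, -0.8]
opening: 0.132
```

Request:
servo_tool:
  deltas:
    - [[0,0,-0.002,-0.08],[0,0,-0.003,-0.16],[0,0,-0.005,-0.24],[0,0,-0.006,-0.32],[0,0,-0.008,-0.4]]

```text
time: 53.1
eef_pos: [0.5632, 0.0582, 0.2371]
tcp_rot: [0.427, 0.564, -0.425, 0.565]
contact_force: [2.1, 0.2, -0.7]
opening: 0.131
```

Request:
servo_tool:
  deltas:
    - [[0,0,-0.002,-0.08],[0,0,-0.003,-0.16],[0,0,-0.005,-0.24],[0,0,-0.006,-0.32],[0,0,-0.008,-0.4]]

```text
time: 53.6
eef_pos: [0.5632, 0.058, 0.2363]
tcp_rot: [0.58, 0.404, -0.579, 0.406]
contact_force: [3.2, -0.5, -0.9]
opening: 0.13
```

Request:
servo_tool:
  deltas:
    - [[0,0,-0.002,-0.08],[0,0,-0.003,-0.16],[0,0,-0.005,-0.24],[0,0,-0.006,-0.32],[0,0,-0.008,-0.4]]

```text
time: 54.1
eef_pos: [0.5631, 0.0578, 0.236]
tcp_rot: [0.677, 0.206, -0.676, 0.208]
contact_force: [1.3, -1.0, 1.1]
opening: 0.134
```

```bash
python3 - <<'E'
from h import *
read_camera('wrist');read_camera('wrist');s=get_state();print(s['eef_pos'],s['contact_force'],s['tcp_rot'],s['qpos'],s['opening'],s['wrist_torque'],s['time'])
E
```

```text
[0.56307467 0.05782046 0.23594568] [ 0.82967358 -1.48835601  1.45231245] [ 0.67593879  0.20854892 -0.67477116  0.21047087] [-7.60275966e-02  4.23003506e-02  1.84480306e+00 -2.02158038e-03
  1.25195425e+00  2.46458013e+00] 0.13052427285876458 [-0.28091704 -0.2940397   1.10993557] 54.2
```

Request:
servo_tool:
  deltas:
    - [[0,0,0,-0.05],[0,0,0,-0.1],[0,0,0,-0.13],[0,0,0,-0.13],[0,0,0,-0.13]]

```text
time: 54.7
eef_pos: [0.5629, 0.0579, 0.2362]
tcp_rot: [0.693, 0.141, -0.692, 0.145]
contact_force: [2.1, -2.9, 3.3]
opening: 0.136
```

```bash
python3 - <<'E'
from h import *
s=get_state();print(s['eef_pos'],s['contact_force'],s['tcp_rot'],s['qpos'],s['opening'],s['wrist_torque'],s['time'])
E
```

```text
[0.56292327 0.05788194 0.23617675] [ 2.12642844 -2.8599131   3.31996005] [ 0.69295685  0.14132753 -0.69203976  0.14463159] [-0.07494618  0.04200971  1.84467717 -0.00435482  1.25237679  2.66078835] 0.13631332464996934 [-0.44785295 -0.36764662  5.15481667] 54.7
```

Request:
servo_tool:
  deltas:
    - [[0,0,0,0.06],[0,0,0,0.13],[0,0,0,0.13],[0,0,0,0.13],[0,0,0,0.13]]

```text
time: 55.2
eef_pos: [0.563, 0.058, 0.2359]
tcp_rot: [0.677, 0.206, -0.676, 0.207]
contact_force: [3.4, -2.8, 3.0]
opening: 0.13
```

```bash
python3 - <<'E'
from h import *
read_camera('wrist');s=get_state();print(s['eef_pos'],s['contact_force'],s['tcp_rot'],s['opening'],s['wrist_torque'],s['time'])
E
```

```text
[0.56296336 0.05792784 0.23594766] [ 3.3250235  -2.74906648  3.65359931] [ 0.67689043  0.20655505 -0.67551566  0.20696123] 0.1358239256878585 [-0.57789824 -0.56516931  1.36085736] 55.25
```

Request:
servo_tool:
  deltas:
    - [[0,0,0,0],[0,0,0,0],[0,0,0,0],[0,0,0.1,0],[0,0,0.3,0]]
  claw: 1

```text
time: 55.75
eef_pos: [0.5609, 0.0585, 0.2637]
tcp_rot: [-0.674, -0.208, 0.678, -0.206]
contact_force: [1.0, -1.2, 0.1]
opening: 0.965
```

Request:
servo_tool:
  deltas:
    - [[0,0,0.2,0],[0,0,0.5,0],[0,0,0.95,0],[-0.2,0.3,0.95,0],[-0.45,0.73,0.95,0]]

```text
time: 56.25
eef_pos: [0.518, 0.1308, 0.3631]
tcp_rot: [0.678, 0.206, -0.675, 0.206]
contact_force: [-0.5, 0.7, 0.4]
opening: 1.004
```

```bash
python3 - <<'E'
from h import *
read_camera('wrist');read_camera('wrist');w=snap('wrist','w16.png');s=get_state();print(s['eef_pos'],s['tcp_rot'])
p=ray('wrist',(282,85),.279);print(p)
from scipy.spatial.transform import Rotation as R
k=calibration('wrist');T=np.eye(4);T[:3,:3]=R.from_quat(s['tcp_rot']).as_matrix();T[:3,3]=s['eef_pos'];T=np.linalg.inv(T@np.array(k['T_tool_cam']))
X=np.array([[.5625,.058,.279]]);q=cv2.projectPoints(X,cv2.Rodrigues(T[:3,:3])[0],T[:3,3],np.array(k['intrinsics'],float),np.array(k['dist'],float))[0].ravel();print(q)
a=ray('wrist',q,.279);print(ray('wrist',q+[10,0],.279)-a,ray('wrist',q+[0,10],.279)-a)
x,y=[int(v) for v in q]; c=w[max(0,y-40):y+40,x-50:x+50]; print('crop origin',x-50,max(0,y-40)); cv2.imwrite('pics/c16.png',cv2.resize(c,None,fx=7,fy=7,interpolation=2))
E
```

```text
[0.51617575 0.13324761 0.36148123] [ 0.67603095  0.20896496 -0.67509332  0.20872187]
[0.56885003 0.0565734  0.279     ]
[288.58326536  92.44026578]
[-0.0055578  -0.00381507  0.        ] [-0.00368136  0.00532849  0.        ]
crop origin 238 52
```

View pics/c16.png

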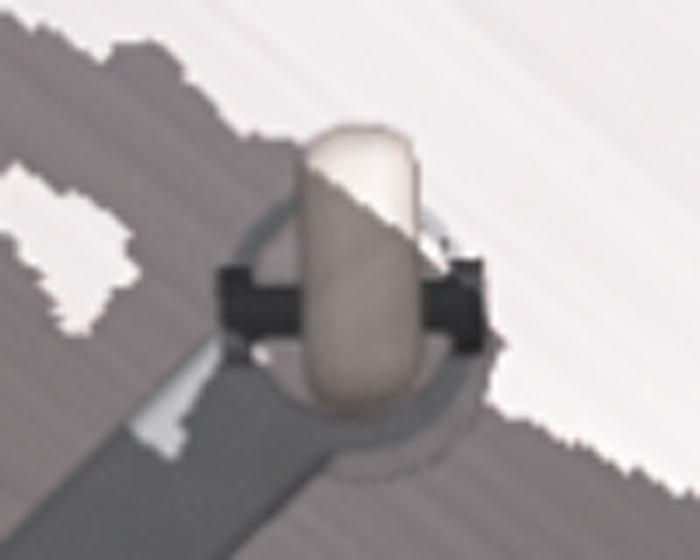

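Request:
servo_tool:
  deltas:
    - [[0.05,-0.1,0,0],[0.1,-0.245,0,0],[0.1,-0.245,0,0],[0.1,-0.245,0,0],[0.1,-0.245,0,0]]
  claw: -1

```text
time: 56.9
eef_pos: [0.5276, 0.106, 0.36]
tcp_rot: [-0.676, -0.208, 0.676, -0.207]
contact_force: [0.3, 0.8, -0.2]
opening: 0.142
```

Request:
servo_tool:
  deltas:
    - [[0,0,-0.2,0],[0,0,-0.4,0],[0,0,-0.6,0],[0,0,-0.8,0],[0,0,-1,0]]

```text
time: 57.4
eef_pos: [0.5273, 0.1068, 0.2595]
tcp_rot: [0.676, 0.208, -0.676, 0.208]
contact_force: [-0.3, -0.3, -0.4]
opening: -0.004
```

Request:
servo_tool:
  deltas:
    - [[0,0,-0.07,0],[0.06,-0.08,-0.07,0],[0.12,-0.16,-0.07,0],[0.17,-0.24,-0.07,0],[0.21,-0.295,-0.07,0]]

```text
time: 57.9
eef_pos: [0.5495, 0.0764, 0.2547]
tcp_rot: [0.677, 0.208, -0.675, 0.208]
contact_force: [-2.0, 2.5, 3.1]
opening: -0.001
```

Request:
servo_tool:
  deltas:
    - [[0.03,-0.045,0.01,0],[0.06,-0.09,0.02,0],[0.09,-0.13,0.03,0],[0.09,-0.13,0.03,0],[0.09,-0.13,0.03,0]]

```text
time: 58.4
eef_pos: [0.5574, 0.0638, 0.2563]
tcp_rot: [-0.676, -0.207, 0.676, -0.208]
contact_force: [-0.1, 1.0, 0.4]
opening: -0.001
```

```bash
python3 - <<'E'
from h import *
s=get_state();print(s['eef_pos'],s['contact_force'],s['opening'],s['wrist_torque'],s['time'])
P=np.array([.5625,.058]);f=np.array([.581,-.814])
print('s',(s['eef_pos'][:2]-P)@f)
E
```

```text
[0.55743025 0.06380147 0.25625184] [-0.07393399  0.98225251  0.41679951] -0.0008213517935876537 [ 0.10468745 -0.00975458 -0.00532757] 58.4
s -0.007667919933770841
```

Request:
servo_tool:
  deltas:
    - [[0.045,-0.06,0.03,0],[0.087,-0.122,0.04,0],[0.13,-0.18,0.02,0],[0.174,-0.244,-0.007,0],[0.21,-0.3,-0.05,0]]

```text
time: 58.9
eef_pos: [0.5791, 0.0336, 0.2514]
tcp_rot: [0.676, 0.208, -0.675, 0.208]
contact_force: [-0.3, 2.7, 0.2]
opening: 0.005
```

Request:
servo_tool:
  deltas:
    - [[0.04,-0.05,-0.057,0],[0.06,-0.08,-0.12,0],[0.08,-0.107,-0.18,0],[0.1,-0.14,-0.26,0],[0.116,-0.156,-0.34,0]]

```text
time: 59.4
eef_pos: [0.591, 0.0176, 0.2175]
tcp_rot: [0.677, 0.207, -0.675, 0.209]
contact_force: [1.1, -2.4, 3.6]
opening: 0.001
```

Request:
servo_tool:
  deltas:
    - [[0,0,-0.01,0],[0,0,-0.02,0],[0,0,-0.03,0],[0,0,-0.03,0],[0,0,-0.03,0]]

```text
time: 59.9
eef_pos: [0.5911, 0.0176, 0.2168]
tcp_rot: [0.677, 0.207, -0.675, 0.209]
contact_force: [-0.6, -2.8, 9.8]
opening: -0.005
```

```bash
python3 - <<'E'
from h import *
s=get_state();print(s['eef_pos'],s['contact_force'],s['opening'],s['wrist_torque'],s['time'])
E
```

```text
[0.59114146 0.01762499 0.21677773] [-0.60293026 -2.83589952  9.79900164] -0.004621365179579571 [-0.5054164   0.07438673 -0.05472538] 59.9
```

Request:
servo_tool:
  deltas:
    - [[0,0,0.1,0],[0,0,0.3,0],[0,0,0.6,0],[0,0,0.8,0],[0,0,1,0]]

```text
time: 60.4
eef_pos: [0.5891, 0.0192, 0.3137]
tcp_rot: [-0.675, -0.209, 0.677, -0.207]
contact_force: [-0.1, 0.2, -0.2]
opening: 0.003
```

Request:
servo_tool:
  deltas:
    - [[-0.2,0,0.1,0],[-0.5,0,0.3,0],[-0.7,0.2,0.4,0],[-0.9,0.4,0.4,0],[-0.9,0.6,0.4,0]]

```text
time: 60.9
eef_pos: [0.4977, 0.0797, 0.3538]
tcp_rot: [-0.675, -0.208, 0.676, -0.207]
contact_force: [0.3, -0.1, -0.6]
opening: -0.003
```

```bash
python3 - <<'E'
from lidfit import *
read_camera('wrist');snap('wrist','w17.png');s=get_state();print(s['eef_pos'],s['contact_force'],s['time'])
lidfit('w17.png',s,[.561,.057,.111])
for q in ['lever','clamp_arm','lever_grip','axle_pin']:rec('wrist',q,2)
snap('top','t17.png');snap('scene','s17.png')
for c in ('top','scene'):
    for q in ['lever','clamp_arm','lid','block1','pot','mug','bowl']: rec(c,q,2)
w=cv2.imread('pics/w17.png'); 
# bright lever pixel check: where lever should lie
E
```

```text
[0.49860696 0.08063117 0.35318093] [-0.01917736 -0.47499597 -0.02163755] 61.0
w17.png plate-top centre [0.5582 0.0568 0.1075] tilt deg [-0.6 -1.8] n 115 rms 1.19
wrist lever [0.581 0.027 0.22 ] 0.67 
wrist lever [0.58  0.04  0.218] 0.33 
wrist clamp_arm [0.578 0.102 0.19 ] 0.81 
wrist lever_grip [0.584 0.03  0.218] 0.56 
wrist axle_pin [0.58  0.043 0.217] 0.79 
top clamp_arm [0.595 0.199 0.191] 0.58 [223. 170.]
top lid [ 0.263 -0.43   0.022] 0.67 [406. 277.]
top lid [0.542 0.003 0.112] 0.55 [283. 192.]
top block1 [0.442 0.328 0.061] 0.58 [188. 222.]
top block1 [0.596 0.197 0.19 ] 0.51 [224. 170.]
top pot [0.554 0.306 0.083] 0.73 [195. 189.]
top mug [ 0.707 -0.199  0.032] 0.72 [339. 152.]
top bowl [0.673 0.438 0.02 ] 0.85 [163. 160.]
scene lever [0.59  0.031 0.212] 0.68 [287. 215.]
scene clamp_arm [0.585 0.1   0.184] 0.95 [311. 228.]
scene lid [0.587 0.067 0.112] 0.74 [299. 242.]
scene block1 [0.461 0.332 0.055] 0.88 [399. 249.]
scene block1 [0.382 0.09  0.06 ] 0.63 [329. 207.]
scene pot [0.582 0.311 0.068] 0.82 [382. 275.]
scene mug [ 0.706 -0.201  0.054] 0.6 [197. 259.]
scene bowl [0.646 0.426 0.023] 0.92 [414. 315.]
scene bowl [0.589 0.033 0.209] 0.47 [287. 216.]
```

```bash
python3 - <<'E'
from lidfit import *
def bar(f,pos,rot):
    g=cv2.GaussianBlur(cv2.cvtColor(cv2.imread('pics/'+f),6).astype(np.float32),(0,0),1)
    k=calibration('wrist');T=np.eye(4);T[:3,:3]=R.from_quat(rot).as_matrix();T[:3,3]=pos;T=np.linalg.inv(T@np.array(k['T_tool_cam']))
    y=np.array([.2215,.975]);x=np.array([.975,-.2215]);post=np.array([.593,.203]);t=np.arange(-.03,.0301,.0005)
    for r in (.04,.055,.07,.085,.1,.115):
        X=np.array([[*(post-r*y+v*x),.185] for v in t]);p=cv2.projectPoints(X,cv2.Rodrigues(T[:3,:3])[0],T[:3,3],np.array(k['intrinsics'],float),np.array(k['dist'],float))[0].reshape(-1,2).astype(np.float32)
        d=np.gradient(cv2.remap(g,p[:,0],p[:,1],1).ravel())
        # best pair of edges 24 mm apart
        sc=[abs(d[i])+abs(d[i+48]) for i in range(len(t)-48)]; i=int(np.argmax(sc)); print(f,r,'centre offset mm',round((t[i]+.012)*1000,1),'score',round(max(sc),1))
s=get_state(); bar('w17.png',s['eef_pos'],s['tcp_rot']); bar('w14.png',[.47706,.07502,.3591],[.55389,.4399,-.55266,.44076])
E
```

```text
w17.png 0.04 centre offset mm 4.0 score 17.0
w17.png 0.055 centre offset mm 5.0 score 23.5
w17.png 0.07 centre offset mm 4.5 score 30.1
w17.png 0.085 centre offset mm 4.0 score 21.4
w17.png 0.1 centre offset mm 5.0 score 30.6
w17.png 0.115 centre offset mm 5.0 score 18.6
w14.png 0.04 centre offset mm 2.0 score 22.9
w14.png 0.055 centre offset mm 2.0 score 27.4
w14.png 0.07 centre offset mm 1.0 score 24.0
w14.png 0.085 centre offset mm 2.5 score 28.6
w14.png 0.1 centre offset mm 2.5 score 35.1
w14.png 0.115 centre offset mm 2.0 score 14.3
```

```bash
python3 -c "
from plant import *
s=get_state();print(s['contact_force'],s['time']);print(sign_off())"
```

```text
[-0.21470198  0.21596673  0.1625244 ] 62.0
the job is handed in; nothing more can be done
None
```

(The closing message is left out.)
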